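# Weigh out slag lumps from the finds tray

## Robot

A 6-joint arm with a two-finger parallel gripper is mounted at the origin on the work surface. World frame = base frame: x ahead of the robot, y to its left, z up, the work surface at z = 0. Lengths are in m, angles in rad, forces in N, time in s.
With the tool pointing down it reaches from about 0.35 to 0.975 m from the base axis. Payload 4.9 kg.
Tool frame: the origin (TCP) lies at the very end of the fingers, on their centre line; the grasp point (between the pads) lies behind it (manip.pinch_z is the y of the grasp point in the tool frame, in m); y points along the fingers, x is the direction in which the jaws open and shut, and the axes are right-handed (so a half turn about y gives the same grasp; the last joint's range is limited). The gripper opens to 85 mm and grips with 20 to 120 N. Pads are 22 mm wide; open, the fingers measure 114 mm over their backs; the gripper's body (76 mm by 85 mm) begins 54 mm behind the grasp point. The pads swing forward as they close: fully open they stand 13 mm farther back than shut.
Start: joints at [1.21, 0.053, 1.613, -0, 1.476, -0.119], TCP at [0.15, 0.607, 0.231] pointing down, gripper open.
Joint ranges: [-3.01, 3.01], [-1.01, 2.22], [0.06, 2.58], [-1.02, 4.17], [0.09, 2.62], [-3.14, 3.14]. Speed limits (rad/s): [2.57, 2.57, 3.14, 3.14, 3.14, 3.14].

## Interface

Orientations are given as a unit quaternion [w, x, y, z].
In Python, from plant import manip gives the robot as it stands.
- The arm moves only by the tool drive_tool, never from a script. Its argument "motion" is a list of rows, each a list of 3 entries, a list of its own where there are three numbers: the shift along the tool's x, y, z in units of 25 mm (1.0 is 25 mm), then the turn, a rotation vector about the tool's x, y, z in units of 5 degrees (1.0 is 5 degrees), then the closure, from -1 (fully open) to 1 (shut). A call has 1 to 12 rows; each row shifts and turns the commanded pose from where the row before left it, along the tool's axes as they then stand; what a row does not reach is not made up. A row lasts 1/10 s, in which the tool goes at most 50 mm and 8.59 degrees, less where a joint would pass 70% of its speed; a pose out of reach is approached as far as the arm can. A call is refused whole if a number of a shift passes 1 or a number of a turn 1, either way. A call with a gripper value outside its range is refused whole. The fingers move at their own pace and stop on an object; the grip force is fixed at half the most. Time passes only in rows, so rows that do not move let the fingers close. It gives the time, the measured TCP pose, the force and the opening at its end, in the units of the state.
- manip.state(): the state, without advancing time (a new reading comes with each control period).
- manip.grab_frame(name): name is "side" or "top" or "wrist"; returns a dict with "img" (480x640x3 uint8, blue, green, red), "range_z" (480x640 float32, m along the optical axis (not along the pixel's ray), 0 where there is no reading), "camera_matrix" (3x3 intrinsics, pixels), "k1" (the pictures are not rectified: a ray, as slopes to the right and down, at radius r is drawn at 1 + k1 r^2 times it, then the intrinsics apply), "world_from_camera" (4x4, takes a point from camera to world coordinates); the wrist camera has in their place "T_tool_cam" (4x4, takes a point from camera to tool coordinates, whose origin is the TCP and whose axes are the tool frame's). Camera axes: x right, y down, z forward; pixel columns grow to the right and rows downward; lengths in m; the calibration is good to about 2 mm. A picture is of the moment at which its call begins: read the wrist's pose just before it.
- manip.job_done(): hands the job in, once; it reports no verdict.
The state is a dict: "time": time; "joint_pos": joint angles; "joint_vel": joint speeds; "joint_efforts": joint torques, N m; "tool_pos": TCP position; "tool_rot": TCP orientation; "contact_force": force on the tool from outside, world axes, zero at the start; "ft_torque": the same for the moment, N m; "gripper_width": opening from 0.0 (shut) to 1.0 (fully open).
Only numpy, scipy, OpenCV 4.12 (cv2) and the standard library are available. Lean on these libraries where they do the work, as an engineer would, in place of code of your own. Each camera call takes 0.05 s, during which the arm holds its last target. There are 200 camera calls.

## Task

With the hand scoop, scoop up lumps of slag from the cardboard tray and tip at least three of them into the pan of the bench scale while the scale is still locked; never touch the lumps with the gripper, and leave every other lump in the tray (or in the pan), none spilled. Then stand the scoop on its flat bottom on the bench, and throw the scale's lock lever over into the weigh notch: the one gap in its quadrant, marked with a white stripe between two raised teeth. Leave the other finds on the bench where they lie.

Things in the scene. Friction and masses are not known exactly. Their poses are not given: they have to be found in the camera images.
- scoop: smooth metal hand scoop, about 0.2 kg, flat bottom, nose open. Origin: centre of the underside. Nose along its -x (lip at x = -70 mm, floor 2.5 mm thick), back wall at x = +67 mm, 110 mm wide (y), side walls 40 mm high behind x = -7 mm, 24 mm high from there to x = -40 mm, none on the last 30 mm
- scoop_grip (a point): point on the centre line of the scoop's black level handle, 95 mm straight above the scoop's origin, near its centre of mass; axes as the scoop's. The handle is a bar along x, 20 mm wide (y), 28 mm tall, from 45 mm towards the nose to 72 mm behind, carried by a riser at the back only
- tray: open cardboard finds tray, fixed, 330 (x) x 146 (y) x 64 mm, walls 5 mm, floor top 10 mm above the bench. Origin: centre of the underside. The lumps start in its -x half (the end nearer the robot); the +x end is empty
- pan (a point): centre of the inner floor of the scale's round steel pan, 85 mm above the bench; pan 196 mm across inside, rim 29 mm above this point. Axes as the scale's: -x is towards the lever. The grey bench scale is fixed; it reaches 195 mm to -x of here, 108 mm to +x and to either side
- lever (a joint): lock lever at the front of the scale, rad; turns about the scale's x axis. 0: leans 0.55 rad to the scale's +y side; 0.55: upright; 1.1: stop, leaning to -y. Starts at 0 to 0.25 (locked). The weigh notch is at 0.80. It stays where it is left; about 1.5 N at the knob
- lever_knob (a point): centre of the black ball knob, 26 mm in diameter, on the lever's end, 95 mm from the lever's pivot; 10 mm steel rod below it
- pivot (a point): the lever's pivot, 45 mm above the bench, at the front (-x) end of the scale, 160 mm from the pan centre. Axes as the scale's
- notch (a point): where the centre of the knob is when the lever is in the weigh notch. The notch is the one gap, with a white stripe in it and a raised tooth either side, in the toothed metal quadrant behind the lever
- lump0: a grey knobbly slag lump, about 45 mm across, 60 g. Origin: its centre
- lump1: a grey knobbly slag lump, about 45 mm across, 60 g. Origin: its centre
- lump2: a grey knobbly slag lump, about 45 mm across, 60 g. Origin: its centre
- lump3: a grey knobbly slag lump, about 45 mm across, 60 g. Origin: its centre
- lump4: a grey knobbly slag lump, about 45 mm across, 60 g. Origin: its centre
- lump5: a grey knobbly slag lump, about 45 mm across, 60 g. Origin: its centre
- tile_piece: bystander: dark-faced tile fragment, 115 x 58 x 17 mm. Origin: centre of the underside
- wall_sherd: bystander: reddish pottery sherd, 70 x 65 x 20 mm. Origin: centre of the underside
- green_glaze: bystander: green glazed lump with a short clay neck, 85 x 50 x 36 mm. Origin: centre of the underside

How it is judged:
By the outcome, as a careful person would: the job done as asked, in the order asked, and still so for the second after the job is handed in, with the robot touching nothing.
It also fails if it takes over 72 s, if anything falls off the work surface, if the arm or the gripper's body presses on something with over 40 N, if the wrist force passes 120 N, or if a joint passes its speed limit or range.

## Working session

There is one attempt and no reset: what is moved stays moved. The work goes in short steps, Python scripts to look and compute and a tool call to move; the robot and the scene stay as the last step left them, time stands still between calls to the robot, and variables do not carry over. Pictures are saved under pics/ and viewed, about 8 in all and at most 12, crops included, and the job is handed in when it is done.

Besides the shell and the picture viewer there is one more tool, called after "Request:" by a JSON object that holds its "name" and its "arguments". drive_tool: Moves the arm, as the interface text tells. Its arguments: {"type":"object","properties":{"motion":{"type":"array","items":{"type":"array"}}},"required":["motion"]}

```bash
ls; mkdir -p pics; cat > h.py <<'E'
import numpy as np, cv2
from plant import manip
from scipy.spatial.transform import Rotation as R
def Rt(s): q=s["tool_rot"]; return R.from_quat([q[1],q[2],q[3],q[0]])
def grab(n):
    s=manip.state(); f=manip.grab_frame(n)
    if n=="wrist":
        T=np.eye(4);T[:3,:3]=Rt(s).as_matrix();T[:3,3]=s["tool_pos"];f["world_from_camera"]=T@f["T_tool_cam"]
    return f
def cloud(f):
    K=f["camera_matrix"];z=f["range_z"];h,w=z.shape
    u,v=np.meshgrid(np.arange(w),np.arange(h))
    D=np.array([f["k1"],0,0,0.])
    p=cv2.undistortPoints(np.stack([u,v],-1).reshape(-1,1,2).astype(np.float64),K,D).reshape(h,w,2)
    P=np.concatenate([p*z[...,None],z[...,None]],-1)
    T=f["world_from_camera"]; P=P@T[:3,:3].T+T[:3,3]; P[z==0]=np.nan
    return P
E
python3 - <<'E'
from h import *
print(manip.state(), manip.pinch_z)
for n in("side","top"):
    f=grab(n);cv2.imwrite(f"pics/{n}0.png",f["img"]);np.savez(f"{n}0.npz",P=cloud(f),img=f["img"]);print(n,f["k1"],f["camera_matrix"],f["world_from_camera"].round(3))
E
```

```text
pics
{'time': 0.0, 'joint_pos': array([ 1.21000159e+00,  5.33223239e-02,  1.61428671e+00,  2.32162140e-05,
        1.47601878e+00, -1.19001729e-01]), 'joint_vel': array([-5.09580465e-04, -1.34043885e-03, -1.14894744e-04,  1.30332779e-04,
       -9.95050288e-05, -6.65372560e-05]), 'joint_efforts': array([ 2.21860764e-04, -3.93675935e+01, -3.70178747e+01, -1.08047643e-04,
        6.79081189e-03,  2.54672085e-05]), 'tool_pos': array([0.14942486, 0.60623221, 0.23008879]), 'tool_rot': array([-0.55628542,  0.55701811,  0.43542915, -0.43666786]), 'contact_force': array([-0.95361732,  0.11509187, -0.43303073]), 'ft_torque': array([ 0.00947025,  0.05764619, -0.06086593]), 'gripper_width': 1.0004825767449277} -0.0187
side 0.014613669049339906 [[500.37030728   0.         310.14940433]
 [  0.         500.37030728 244.01074697]
 [  0.           0.           1.        ]] [[-0.952 -0.187  0.244  0.325]
 [-0.307  0.576 -0.757  0.776]
 [ 0.001 -0.796 -0.605  0.722]
 [ 0.     0.     0.     1.   ]]
top 0.02672825145021419 [[588.48738158   0.         313.72227401]
 [  0.         588.48738158 235.00301755]
 [  0.           0.           1.        ]] [[ 0.003 -0.991  0.132  0.407]
 [-1.    -0.002  0.008 -0.003]
 [-0.008 -0.132 -0.991  1.436]
 [ 0.     0.     0.     1.   ]]
```

View pics/top0.png

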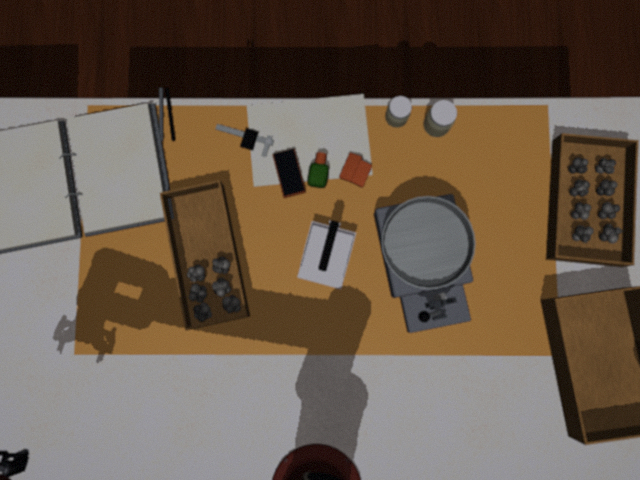

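View pics/side0.png

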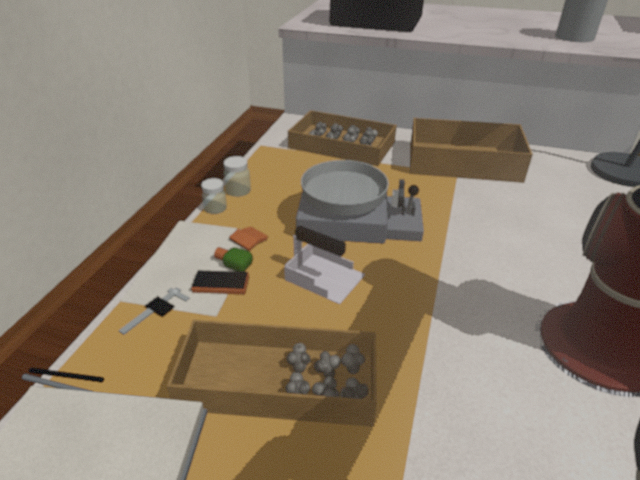

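The top view shows the tray at (207,255) with six lumps at (190–240, 260–315). The scoop handle runs (335,222)–(323,270), nose towards the robot. The pan is at (428,242) and the knob near (425,316). The side view agrees.

```bash
python3 - <<'E'
from h import *
d=np.load("top0.npz");P=d["P"];img=d["img"].astype(int)
def box(u0,u1,v0,v1): return P[v0:v1,u0:u1].reshape(-1,3), img[v0:v1,u0:u1].reshape(-1,3)
def rep(name,q):
    r=cv2.minAreaRect(q[:,:2].astype(np.float32)); print(name,len(q),"med",np.nanmedian(q,0).round(4),"rect",np.round(cv2.boxPoints(r),3).tolist(),"size",np.round(r[1],3))
q,c=box(310,345,215,280); m=(q[:,2]>.085)&(q[:,2]<.13)&(c.max(1)<60); rep("handle",q[m])
q,c=box(290,360,210,295); m=(q[:,2]>-.002)&(q[:,2]<.045)&(c.min(1)>90); rep("scoop",q[m])
q,c=box(150,260,170,335); m=(q[:,2]>.056)&(q[:,2]<.072); rep("tray rim",q[m])
q,c=box(370,485,185,300); m=(q[:,2]>.105)&(q[:,2]<.122); r=q[m]
ctr,rad=cv2.minEnclosingCircle(r[:,:2].astype(np.float32)); print("pan",ctr,rad,len(r))
A=np.c_[r[:,:2],np.ones(len(r))];s=np.linalg.lstsq(A,(r[:,:2]**2).sum(1),rcond=None)[0];print(s[:2]/2,np.sqrt(s[2]+(s[:2]**2).sum()/4))
q,c=box(372,480,190,300); m=(q[:,2]>.03)&(q[:,2]<.075); rep("scalebase",q[m])
q,c=box(400,475,288,335); m=(q[:,2]>.015)&(q[:,2]<.06); rep("front",q[m])
q,c=box(405,465,285,330); m=(q[:,2]>.1)&(c.max(1)<45); rep("knob",q[m])
q,c=box(405,465,285,330); m=(q[:,2]>.075); rep("high",q[m])
q,c=box(170,248,225,325); m=(q[:,2]>.025)&(q[:,2]<.056); 
z=np.where((P[...,2]>.03)&(P[...,2]<.065),P[...,2],0)
for (u,v) in [(196,271),(221,263),(198,293),(221,287),(201,312),(231,303)]:
    print(u,v,P[v,u].round(3))
# depth crop views
def up(f,u0,u1,v0,v1,k): return cv2.resize(f[v0:v1,u0:u1],None,fx=k,fy=k,interpolation=cv2.INTER_CUBIC)
im=d["img"]; a=up(im,155,265,170,340,3.4); b=up(im,370,490,270,340,3.3)
s=np.load("side0.npz")["img"]; c2=up(s,380,430,170,240,6)
H=max(a.shape[0],b.shape[0]+c2.shape[0]);W=a.shape[1]+max(b.shape[1],c2.shape[1])
o=np.zeros((H,W,3),np.uint8);o[:a.shape[0],:a.shape[1]]=a;o[:b.shape[0],a.shape[1]:a.shape[1]+b.shape[1]]=b;o[b.shape[0]:b.shape[0]+c2.shape[0],a.shape[1]:a.shape[1]+c2.shape[1]]=c2
o=np.clip(o.astype(float)*1.5,0,255).astype(np.uint8)
h=min(1,600/H);cv2.imwrite("pics/crops.png",cv2.resize(o,None,fx=h,fy=h));print(o.shape,h)
S=np.load("side0.npz")["P"];C=s
for u,v in[(413,190),(412,192),(401,190)]:print(u,v,S[v,u].round(3))
m=(C.max(2)<40)&(S[...,2]>.1)&(S[...,2]<.16);m[:, :405]=0;m[:,425:]=0;m[:180]=0;m[203:]=0;rep("knob side",S[m])
E
```

```text
handle 373 med [ 0.5608 -0.0248  0.1097] rect [[0.503000020980835, -0.017999999225139618], [0.6140000224113464, -0.05000000074505806], [0.6190000176429749, -0.03099999949336052], [0.5080000162124634, 0.0]] size [0.019 0.115]
scoop 2232 med [ 0.544  -0.0168  0.0038] rect [[0.46399998664855957, -0.057999998331069946], [0.6050000190734863, -0.09600000083446503], [0.6349999904632568, 0.014999999664723873], [0.49399998784065247, 0.05299999937415123]] size [0.116 0.146]
tray rim 1069 med [0.548  0.2826 0.0644] rect [[0.36800000071525574, 0.3050000071525574], [0.39899998903274536, 0.16099999845027924], [0.7250000238418579, 0.2329999953508377], [0.6930000185966492, 0.37700000405311584]] size [0.333 0.148]
pan (0.5532610416412354, -0.2589505910873413) 0.12360281497240067 785
[ 0.56630209 -0.24998577] 0.10393632076087982
scalebase 1715 med [ 0.4731 -0.2251  0.0599] rect [[0.40799999237060547, -0.18400000035762787], [0.44600000977516174, -0.37299999594688416], [0.6940000057220459, -0.3230000138282776], [0.656000018119812, -0.1340000033378601]] size [0.253 0.193]
front 2032 med [ 0.4181 -0.2737 
[... 339 characters left out ...]
5], [0.45899999141693115, -0.2939999997615814], [0.40700000524520874, -0.2160000056028366]] size [0.026 0.093]
high 474 med [ 0.4334 -0.2593  0.1069] rect [[0.3869999945163727, -0.22300000488758087], [0.4009999930858612, -0.3149999976158142], [0.48399999737739563, -0.30300000309944153], [0.47099998593330383, -0.210999995470047]] size [0.084 0.093]
196 271 [0.505 0.286 0.045]
221 263 [0.524 0.227 0.047]
198 293 [0.454 0.279 0.05 ]
221 287 [0.468 0.227 0.044]
201 312 [0.409 0.271 0.048]
231 303 [0.43  0.202 0.047]
(651, 770, 3) 0.9216589861751152
413 190 [ 0.403 -0.226  0.133]
412 192 [ 0.405 -0.223  0.129]
401 190 [ 0.435 -0.271  0.101]
knob side 0 med [nan nan nan] rect [[0.0, 0.0], [0.0, 0.0], [0.0, 0.0], [0.0, 0.0]] size [0. 0.]
  return np.nanmean(a, axis, out=out, keepdims=keepdims)
```

View pics/crops.png

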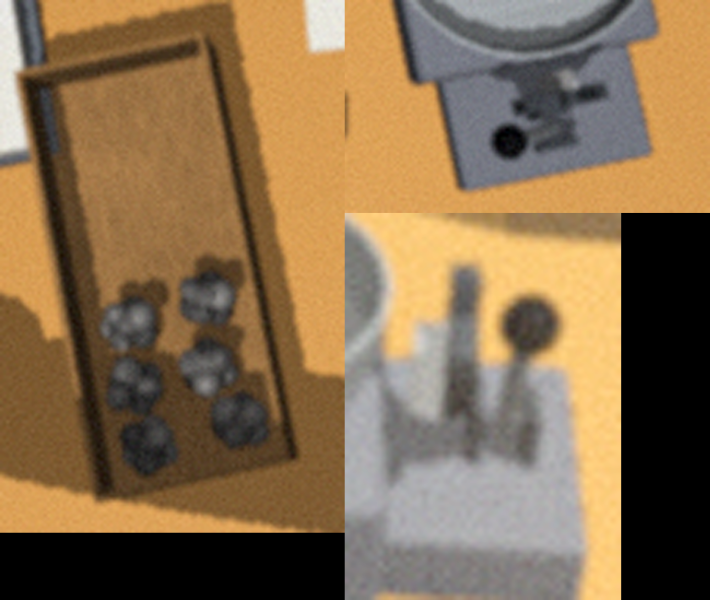

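```bash
cat >> h.py <<'E'
def toolR(yaw,pitch,sgn):  # scoop yaw deg, nose-down pitch deg
    x=np.array([0,sgn,0.]);y=np.array([0,0,-1.])
    return R.from_euler('z',yaw,degrees=True)*R.from_euler('y',-pitch,degrees=True)*R.from_matrix(np.stack([x,y,np.cross(x,y)],1))
PZ=0.0187
def plan(pts,sgn=None):
    """pts: list of (grasp-point xyz, yaw, pitch); prints tool-axis shift (before turn) and turn in units"""
    s=manip.state();p=np.array(s["tool_pos"]);r=Rt(s)
    print("t",round(s["time"],2),"tcp",p.round(4),"grasp",(p-PZ*r.as_matrix()[:,1]).round(4),"Rx",r.as_matrix()[:,0].round(2),"w",round(s["gripper_width"],3),"F",s["contact_force"].round(1))
    for g,yaw,pt in pts:
        if sgn is None: sgn=min((1,-1),key=lambda k:(r.inv()*toolR(yaw,pt,k)).magnitude())
        t=toolR(yaw,pt,sgn);q=np.array(g)+PZ*t.as_matrix()[:,1]
        a=(r.inv().apply(q-p))/.025;b=np.degrees((r.inv()*t).as_rotvec())/5
        print(" shift",a.round(2),"turn",b.round(2),"sgn",sgn);p,r=q,t
E
python3 - <<'E'
from h import *
print(manip.state()["joint_pos"].round(2))
plan([((.548,-.021,.2),-15.5,0),((.548,-.021,.096),-15.5,0)])
E
```

```text
[ 1.21  0.05  1.61 -0.    1.48 -0.12]
t 0.1 tcp [0.1495 0.6063 0.2302] grasp [0.1495 0.6063 0.2489] Rx [ 0.24  0.97 -0.  ] w 0.998 F [ 0.1 -0.1 -0.3]
 shift [-20.54   1.99 -21.49] turn [-0.    0.33 -0.02] sgn 1
 shift [0.   4.16 0.  ] turn [0. 0. 0.] sgn 1
```

Request:
{"name": "drive_tool", "arguments": {"motion": [[[-0.93,0.1,-0.98],[0,0.03,0],-1],[[-0.93,0.1,-0.98],[0,0.03,0],-1],[[-0.93,0.1,-0.98],[0,0.03,0],-1],[[-0.93,0.1,-0.98],[0,0.03,0],-1],[[-0.93,0.1,-0.98],[0,0.03,0],-1],[[-0.93,0.1,-0.98],[0,0.03,0],-1],[[-0.93,0.1,-0.98],[0,0.03,0],-1],[[-0.93,0.1,-0.98],[0,0.03,0],-1],[[-0.93,0.1,-0.98],[0,0.03,0],-1],[[-0.93,0.1,-0.98],[0,0.03,0],-1],[[-0.93,0.1,-0.98],[0,0.03,0],-1],[[-0.93,0.1,-0.98],[0,0,0],-1]]}}

```text
time: 1.3
tool_pos: [0.3636, 0.2611, 0.2008]
tool_rot: [0.563, -0.563, -0.428, 0.428]
contact_force: [-0.2, -0.1, -0.6]
gripper_width: 1.0
```

Request:
{"name": "drive_tool", "arguments": {"motion": [[[-0.93,0.1,-0.98],[0,0,0],-1],[[-0.93,0.1,-0.98],[0,0,0],-1],[[-0.93,0.1,-0.98],[0,0,0],-1],[[-0.93,0.1,-0.98],[0,0,0],-1],[[-0.93,0.1,-0.98],[0,0,0],-1],[[-0.93,0.1,-0.98],[0,0,0],-1],[[-0.93,0.1,-0.98],[0,0,0],-1],[[-0.93,0.1,-0.98],[0,0,0],-1],[[-0.93,0.1,-0.98],[0,0,0],-1],[[-0.93,0.1,-0.97],[0,0,0],-1],[[0,0,0],[0,0,0],-1]]}}

```text
time: 2.4
tool_pos: [0.5378, -0.0299, 0.1755]
tool_rot: [0.564, -0.564, -0.426, 0.427]
contact_force: [0.5, 1.2, 1.4]
gripper_width: 1.0
```

```bash
python3 - <<'E'
from h import *
plan([((.548,-.021,.096),-15.5,0)],1)
f=grab("wrist");P=cloud(f);im=f["img"]
m=(P[...,2]>.1)&(P[...,2]<.116)&(im.max(2)<90)&(abs(P[...,0]-.56)<.09)&(abs(P[...,1]+.02)<.06)
q=P[m];r=cv2.minAreaRect(q[:,:2].astype(np.float32));print(len(q),np.median(q,0),cv2.boxPoints(r).round(3).tolist(),r)
cv2.imwrite("pics/w1.png",im)
E
```

```text
t 2.4 tcp [ 0.5378 -0.0299  0.1755] grasp [ 0.5378 -0.0299  0.1942] Rx [ 0.27  0.96 -0.  ] w 1.0 F [0.5 1.2 1.4]
 shift [ 0.46  3.93 -0.3 ] turn [-0.01 -0.04 -0.01] sgn 1
7140 [ 0.55468737 -0.02461399  0.10811544] [[0.503000020980835, -0.020999999716877937], [0.6150000095367432, -0.050999999046325684], [0.6200000047683716, -0.03099999949336052], [0.5080000162124634, -0.0010000000474974513]] ((0.5611751675605774, -0.02604052424430847), (0.02002573572099209, 0.1158619076013565), 75.01641082763672)
```

View pics/w1.png

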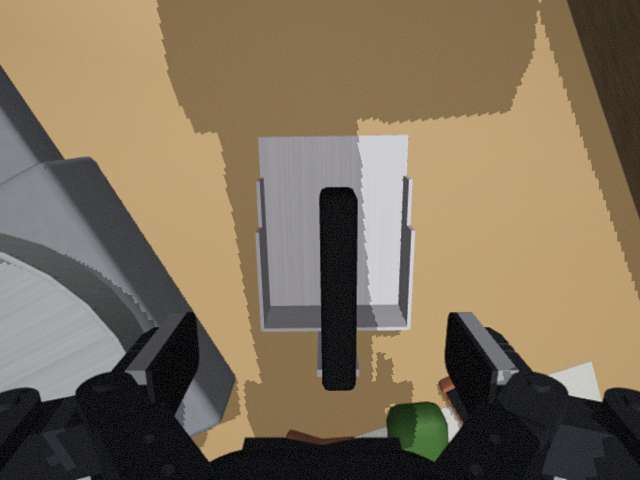

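Wrist view: handle at (320–357, 187–390), centred at (338,290) and aligned with the jaws; its position agrees with the first measurement.

Request:
{"name": "drive_tool", "arguments": {"motion": [[[0.4,0.5,-0.3],[0,0,0],-1],[[0,0.85,0],[0,0,0],-1],[[0,0.85,0],[0,0,0],-1],[[0,0.85,0],[0,0,0],-1],[[0,0.85,0],[0,0,0],-1],[[0,0,0],[0,0,0],0],[[0,0,0],[0,0,0],1],[[0,0,0],[0,0,0],1],[[0,0,0],[0,0,0],1],[[0,0,0],[0,0,0],1],[[0,0,0],[0,0,0],1],[[0,0,0],[0,0,0],1]]}}

```text
time: 3.65
tool_pos: [0.5481, -0.0195, 0.0806]
tool_rot: [-0.562, 0.564, 0.429, -0.427]
contact_force: [0.2, -0.1, 5.5]
gripper_width: 0.222
```

```bash
python3 - <<'E'
from h import *
# tray frame: centre, yaw
c=np.array([.5465,.269]);a=.2165;u=np.array([np.cos(a),np.sin(a)]);v=np.array([-u[1],u[0]])
def T(x,y,z):return tuple(np.r_[c+x*u+y*v,z])
P=np.load("top0.npz")["P"]
for (i,j) in [(196,271),(221,263),(198,293),(221,287),(201,312),(231,303)]:
    q=P[j,i][:2]-c;print((q@u).round(3),(q@v).round(3))
Y=np.degrees(a)
# scoop origin must sit x<=160-67-8; 
plan([((.548,-.022,.22),-15,0),(T(.078,0,.22),-15,0),(T(.078,0,.22),Y,0),(T(.078,0,.109),Y,0)],1)
E
```

```text
-0.036 0.026
-0.03 -0.036
-0.089 0.03
-0.086 -0.025
-0.133 0.032
-0.128 -0.041
t 3.65 tcp [ 0.5481 -0.0195  0.0806] grasp [ 0.548  -0.0195  0.0993] Rx [0.27 0.96 0.  ] w 0.222 F [ 0.2 -0.1  5.5]
 shift [-0.09 -4.83 -0.04] turn [ 0.03 -0.1   0.  ] sgn 1
 shift [12.66  0.    0.3 ] turn [0. 0. 0.] sgn 1
 shift [0. 0. 0.] turn [ 0.   -5.48  0.  ] sgn 1
 shift [ 0.    4.44 -0.  ] turn [0. 0. 0.] sgn 1
```

Request:
{"name": "drive_tool", "arguments": {"motion": [[[0,-0.97,0],[0,0,0],1],[[0,-0.97,0],[0,0,0],1],[[0,-0.97,0],[0,0,0],1],[[0,-0.97,0],[0,0,0],1],[[0,-0.97,0],[0,0,0],1],[[0.97,0,0],[0,0,0],1],[[0.97,0,0],[0,0,0],1],[[0.97,0,0],[0,0,0],1],[[0.97,0,0],[0,0,0],1],[[0.97,0,0],[0,0,0],1],[[0.97,0,0],[0,0,0],1],[[0.97,0,0],[0,0,0],1]]}}

```text
time: 4.85
tool_pos: [0.5917, 0.145, 0.1986]
tool_rot: [0.563, -0.562, -0.427, 0.429]
contact_force: [-0.7, 1.0, -3.2]
gripper_width: 0.223
```

Request:
{"name": "drive_tool", "arguments": {"motion": [[[0.97,0,0],[0,0,0],1],[[0.97,0,0],[0,0,0],1],[[0.97,0,0],[0,0,0],1],[[0.97,0,0.1],[0,0,0],1],[[0.97,0,0.1],[0,0,0],1],[[0.97,0,0.1],[0,0,0],1],[[0,0,0],[0,-0.93,0],1],[[0,0,0],[0,-0.93,0],1],[[0,0,0],[0,-0.93,0],1],[[0,0,0],[0,-0.93,0],1],[[0,0,0],[0,-0.93,0],1],[[0,0,0],[0,-0.93,0],1]]}}

```text
time: 6.05
tool_pos: [0.6232, 0.2861, 0.1983]
tool_rot: [0.443, -0.442, -0.551, 0.553]
contact_force: [0.3, 0.3, -2.1]
gripper_width: 0.223
```

```bash
python3 - <<'E'
from h import *
c=np.array([.5465,.269]);a=.2165;u=np.array([np.cos(a),np.sin(a)]);v=np.array([-u[1],u[0]])
def T(x,y,z):return tuple(np.r_[c+x*u+y*v,z])
Y=np.degrees(a)
plan([(T(.083,0,.219),Y,0),(T(.083,0,.115),Y,0)],1)
f=grab("top");P=cloud(f);im=f["img"]
X=(P[...,:2]-c)@np.stack([u,v],1);z=P[...,2]
m=(z>.18)&(z<.24)&(im.max(2)<60)&(abs(X[...,0])<.2)&(abs(X[...,1])<.03)
q=X[m];
if len(q):print("handle",len(q),q.min(0),q.max(0),cv2.minAreaRect(q.astype(np.float32)))
m=(z>.11)&(z<.17)&(abs(X[...,0])<.2)&(abs(X[...,1])<.1);q=X[m];print(len(q),q.min(0).round(3),q.max(0).round(3))
m=(z>.058)&(z<.07)&(abs(X[...,0])<.2)&(abs(X[...,1])<.1);q=X[m];print("tray",q.min(0).round(3),q.max(0).round(3))
cv2.imwrite("pics/t2.png",cv2.resize(im[150:350,140:300],None,fx=3,fy=3))
f=grab("wrist");cv2.imwrite("pics/w2.png",f["img"])
E
```

```text
t 6.05 tcp [0.6232 0.2861 0.1983] grasp [0.6232 0.2861 0.217 ] Rx [-0.22  0.98 -0.  ] w 0.223 F [ 0.3  0.3 -2.1]
 shift [-0.01 -0.08 -0.18] turn [-0.03  0.04 -0.  ] sgn 1
 shift [ 0.    4.16 -0.  ] turn [0. 0. 0.] sgn 1
handle 3 [ 0.0728217  -0.02142903] [ 0.07637162 -0.01981524] ((0.07436960190534592, -0.021085429936647415), (0.0013148784637451172, 0.0037826732732355595), 69.79589080810547)
1319 [ 0.008 -0.054] [0.153 0.057]
tray [-0.167 -0.074] [0.165 0.008]
```

View pics/w2.png

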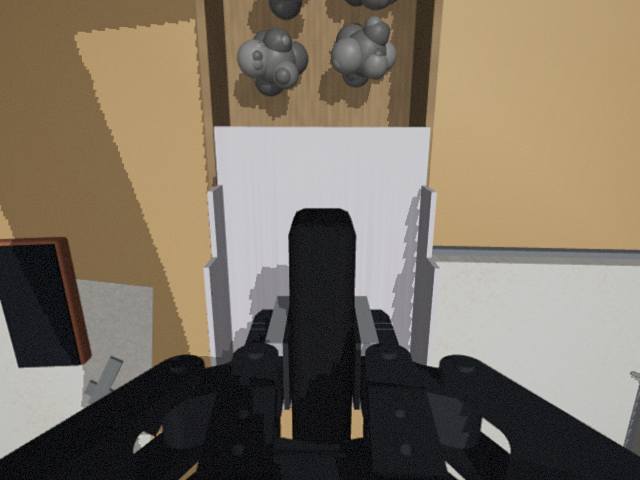

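Wrist view: the scoop is aligned with the tray, its lip at row 127 clear of the nearest lumps (rows 30–95) and both walls inside the tray.

Request:
{"name": "drive_tool", "arguments": {"motion": [[[0,0.84,-0.1],[0,0,0],1],[[0,0.84,0],[0,0,0],1],[[0,0.84,0],[0,0,0],1],[[0,0.84,0],[0,0,0],1],[[0,0.78,0],[0,0,0],1],[[0,0,0],[-0.6,0,0],1],[[0,0.04,0],[0,0,0],1],[[0,0,0],[0,0,0],1]]}}

```text
time: 6.95
tool_pos: [0.6261, 0.2868, 0.0952]
tool_rot: [-0.432, 0.455, 0.565, -0.537]
contact_force: [0.4, -0.2, -3.0]
gripper_width: 0.226
```

Request:
{"name": "drive_tool", "arguments": {"motion": [[[0,0.04,0],[0,0,0],1],[[0,0,0],[0,0,0],1]]}}

```text
time: 7.15
tool_pos: [0.6269, 0.287, 0.0949]
tool_rot: [-0.431, 0.455, 0.565, -0.536]
contact_force: [-0.2, 0.4, -2.9]
gripper_width: 0.222
```

Request:
{"name": "drive_tool", "arguments": {"motion": [[[0,0.04,0],[0,0,0],1],[[0,0,0],[0,0,0],1]]}}

```text
time: 7.35
tool_pos: [0.6267, 0.2869, 0.0935]
tool_rot: [-0.431, 0.455, 0.565, -0.536]
contact_force: [0.1, -0.5, -2.3]
gripper_width: 0.227
```

Request:
{"name": "drive_tool", "arguments": {"motion": [[[0,0.06,0],[0,0,0],1],[[0,0,0],[0,0,0],1]]}}

```text
time: 7.55
tool_pos: [0.627, 0.2871, 0.0928]
tool_rot: [-0.431, 0.455, 0.565, -0.536]
contact_force: [-1.0, -0.3, -0.2]
gripper_width: 0.223
```

Request:
{"name": "drive_tool", "arguments": {"motion": [[[0,0.06,0],[0,0,0],1],[[0,0,0],[0,0,0],1]]}}

```text
time: 7.75
tool_pos: [0.6278, 0.2873, 0.0923]
tool_rot: [-0.431, 0.455, 0.566, -0.536]
contact_force: [0.6, 0.1, 5.0]
gripper_width: 0.222
```

Request:
{"name": "drive_tool", "arguments": {"motion": [[[0,-0.02,0.4],[0,0,0],1],[[0,-0.02,0.5],[0,0,0],1],[[0,-0.025,0.5],[0,0,0],1],[[0,-0.025,0.5],[0,0,0],1],[[0,-0.025,0.5],[0,0,0],1],[[0,-0.025,0.5],[0,0,0],1],[[0,-0.025,0.5],[0,0,0],1]]}}

```text
time: 8.45
tool_pos: [0.5455, 0.2693, 0.0929]
tool_rot: [-0.43, 0.456, 0.567, -0.534]
contact_force: [3.1, 0.7, 6.0]
gripper_width: 0.226
```

```bash
cat >> h.py <<'E'
c=np.array([.5465,.269]);a=.2165;u=np.array([np.cos(a),np.sin(a)]);v=np.array([-u[1],u[0]]);Y=np.degrees(a)
def T(x,y,z):return tuple(np.r_[c+x*u+y*v,z])
def inT():
    s=manip.state();p=np.array(s["tool_pos"])-PZ*Rt(s).as_matrix()[:,1];q=p[:2]-c;print("grasp in tray",(q@u).round(4),(q@v).round(4),p[2].round(4))
E
python3 - <<'E'
from h import *
inT();plan([])
f=grab("wrist");cv2.imwrite("pics/w3.png",f["img"])
E
```

```text
grasp in tray -0.002 0.0005 0.1115
t 8.45 tcp [0.5455 0.2693 0.0929] grasp [0.5444 0.2691 0.1115] Rx [-0.21  0.98  0.  ] w 0.226 F [3.1 0.7 6. ]
```

View pics/w3.png

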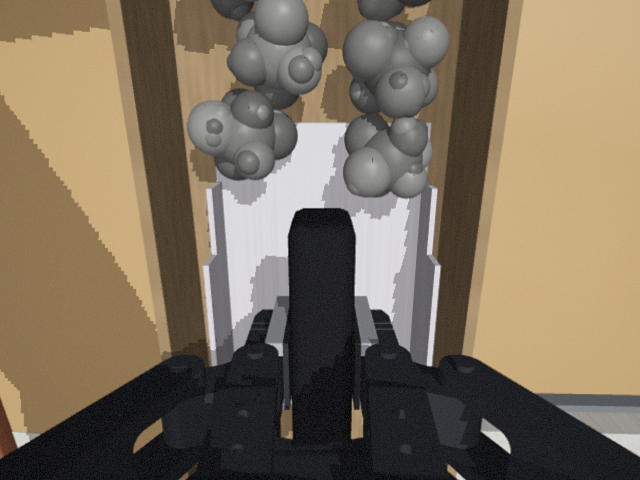

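The first two lumps are riding on the scoop floor (at (245,135) and (390,160)), with the next pair behind them. The left one sits near the wall edge, so I shift slightly left and continue.

Request:
{"name": "drive_tool", "arguments": {"motion": [[[-0.1,-0.025,0.4],[0,0,0],1],[[-0.1,-0.025,0.5],[0,0,0],1],[[0,-0.025,0.5],[0,0,0],1],[[0,-0.025,0.5],[0,0,0],1]]}}

```text
time: 8.9
tool_pos: [0.5006, 0.2542, 0.093]
tool_rot: [-0.43, 0.456, 0.568, -0.534]
contact_force: [8.3, 2.2, 9.3]
gripper_width: 0.223
```

Request:
{"name": "drive_tool", "arguments": {"motion": [[[0,-0.025,0.4],[0,0,0],1],[[0,-0.02,0.4],[0,0,0],1]]}}

```text
time: 9.1
tool_pos: [0.487, 0.2513, 0.0972]
tool_rot: [-0.426, 0.459, 0.572, -0.529]
contact_force: [18.1, 1.4, 14.1]
gripper_width: 0.219
```

```bash
python3 - <<'E'
from h import *
inT();plan([])
f=grab("wrist");cv2.imwrite("pics/w4.png",f["img"])
E
```

```text
grasp in tray -0.0633 -0.0045 0.1159
t 9.1 tcp [0.487  0.2513 0.0972] grasp [0.4856 0.251  0.1159] Rx [-0.22  0.98  0.  ] w 0.219 F [18.1  1.4 14.1]
```

View pics/w4.png

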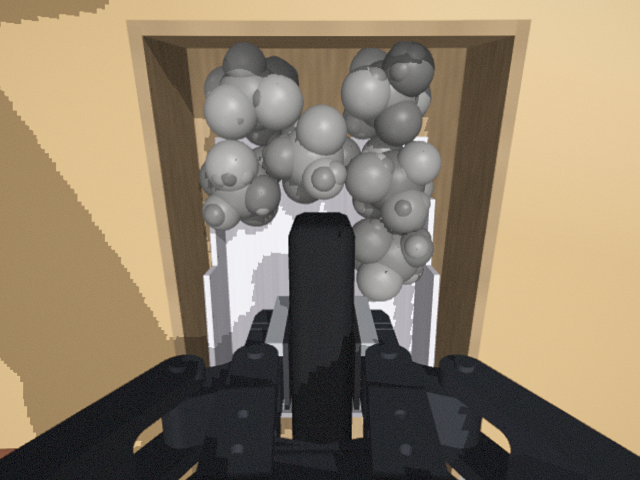

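Four lumps are over the scoop floor, with the left one (235,185) jammed on the side-wall front. I back off, shift left and push again.

Request:
{"name": "drive_tool", "arguments": {"motion": [[[0,0.0,-0.5],[0,0,0],1],[[-0.25,0,-0.3],[0,0,0],1],[[0,0,0],[0,0,0],1]]}}

```text
time: 9.45
tool_pos: [0.5002, 0.2473, 0.0916]
tool_rot: [-0.432, 0.455, 0.565, -0.536]
contact_force: [1.8, 1.8, 7.7]
gripper_width: 0.221
```

```bash
python3 - <<'E'
from h import *
inT();plan([(T(-.05,-.01,.1115),Y,3)],1)
E
```

```text
grasp in tray -0.0508 -0.0112 0.1103
t 9.45 tcp [0.5002 0.2473 0.0916] grasp [0.4993 0.2471 0.1103] Rx [-0.21  0.98  0.  ] w 0.221 F [1.8 1.8 7.7]
 shift [ 0.05 -0.05 -0.04] turn [ 0.   -0.01  0.01] sgn 1
```

Request:
{"name": "drive_tool", "arguments": {"motion": [[[0,-0.03,0.3],[0,0,0],1],[[0.05,-0.03,0.4],[0,0,0],1],[[0.05,-0.03,0.3],[0,0,0],1],[[0,0,0],[0,0,0],1]]}}

```text
time: 9.85
tool_pos: [0.4827, 0.2455, 0.0984]
tool_rot: [-0.426, 0.459, 0.571, -0.531]
contact_force: [15.1, 1.2, 10.0]
gripper_width: 0.223
```

```bash
python3 - <<'E'
from h import *
inT();plan([])
E
```

```text
grasp in tray -0.0688 -0.0092 0.1171
t 9.85 tcp [0.4827 0.2455 0.0984] grasp [0.4813 0.2453 0.1171] Rx [-0.22  0.98 -0.  ] w 0.223 F [15.1  1.2 10. ]
```

Request:
{"name": "drive_tool", "arguments": {"motion": [[[0,-0.15,-0.3],[0.9,0,0],1],[[0,-0.25,-0.25],[0.9,0,0],1],[[0,-0.3,-0.25],[0.9,0,0],1],[[0,-0.3,-0.25],[0.9,0,0],1],[[0,-0.3,-0.25],[0.9,0,0],1],[[0,-0.3,-0.15],[0.5,0,0],1],[[0,0,0],[0,0,0],1],[[0,0,0],[0,0,0],1]]}}

```text
time: 10.65
tool_pos: [0.5144, 0.2529, 0.1245]
tool_rot: [0.52, -0.35, -0.435, 0.647]
contact_force: [-1.1, -0.3, -4.8]
gripper_width: 0.221
```

```bash
python3 - <<'E'
from h import *
inT();plan([])
f=grab("wrist");cv2.imwrite("pics/w5.png",f["img"])
E
```

```text
grasp in tray -0.0277 -0.0088 0.1418
t 10.65 tcp [0.5144 0.2529 0.1245] grasp [0.5213 0.2544 0.1418] Rx [-0.21  0.98 -0.  ] w 0.221 F [-1.1 -0.3 -4.8]
```

View pics/w5.png

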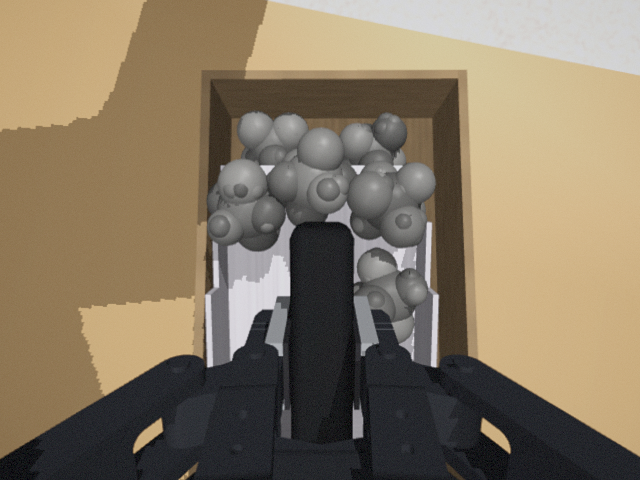

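Four lumps are carried (weight up about 2.3 N), three of them near the lip; I tilt further inside the tray so they slide back.

Request:
{"name": "drive_tool", "arguments": {"motion": [[[0,-0.3,-0.2],[0.9,0,0],1],[[0,-0.3,-0.2],[0.9,0,0],1],[[0,-0.3,-0.2],[0.9,0,0],1],[[0,0,0.5],[0,0,0],1],[[0,0,-0.6],[0,0,0],1],[[0,0,0.5],[0,0,0],1],[[0,0,-0.5],[0,0,0],1],[[0,0,0],[0,0,0],1]]}}

```text
time: 11.5
tool_pos: [0.5401, 0.259, 0.1389]
tool_rot: [0.557, -0.287, -0.357, 0.693]
contact_force: [-0.3, -0.3, -4.3]
gripper_width: 0.22
```

```bash
python3 - <<'E'
from h import *
inT();plan([])
f=grab("wrist");cv2.imwrite("pics/w6.png",f["img"])
E
```

```text
grasp in tray 0.0025 -0.0084 0.1542
t 11.5 tcp [0.5401 0.259  0.1389] grasp [0.5507 0.2613 0.1542] Rx [-0.21  0.98 -0.  ] w 0.22 F [-0.3 -0.3 -4.3]
```

View pics/w6.png

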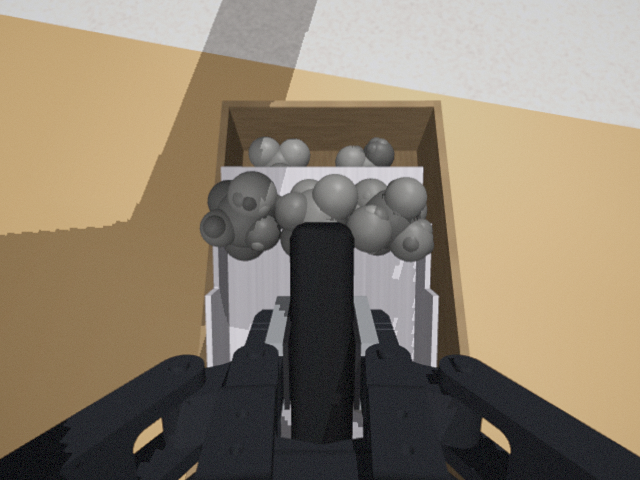

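Request:
{"name": "drive_tool", "arguments": {"motion": [[[0.6,-0.2,-0.3],[0.7,0,0],1],[[-0.7,0,0.3],[0,0,0],1],[[0.7,0,0.3],[0,0,0],1],[[-0.7,0,-0.6],[0,0,0],1],[[0.7,0,0.9],[0,0,0],1],[[-0.7,0,-0.5],[0,0,0],1],[[0.7,0,-0.5],[0,0,0],1],[[-0.7,0,0.8],[0,0,0],1],[[0.7,0,-0.8],[0,0,0],1],[[0,0,0],[0,0,0],1]]}}

```text
time: 12.55
tool_pos: [0.5478, 0.2766, 0.1358]
tool_rot: [0.566, -0.269, -0.336, 0.703]
contact_force: [-0.4, 0.2, -4.9]
gripper_width: 0.223
```

```bash
python3 - <<'E'
from h import *
inT();plan([])
f=grab("wrist");cv2.imwrite("pics/w7.png",f["img"])
E
```

```text
grasp in tray 0.0147 0.0071 0.1504
t 12.55 tcp [0.5478 0.2766 0.1358] grasp [0.5593 0.2791 0.1504] Rx [-0.22  0.98  0.  ] w 0.223 F [-0.4  0.2 -4.9]
```

View pics/w7.png

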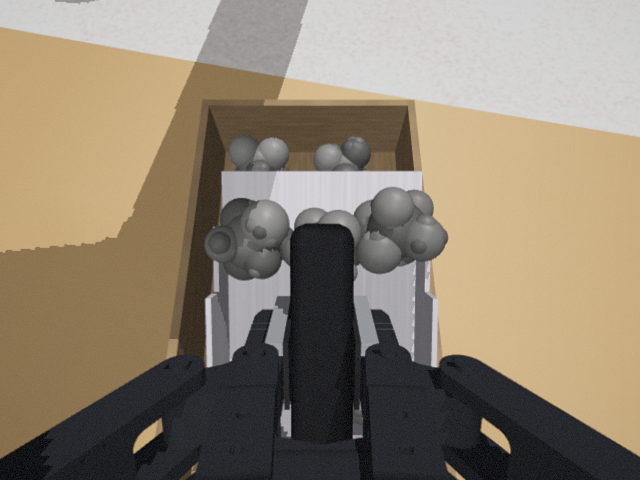

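```bash
cat >> h.py <<'E'
def scoopcloud(f):
    s=manip.state();M=Rt(s).as_matrix();A=np.stack([-M[:,2],M[:,0],-M[:,1]],1)
    o=np.array(s["tool_pos"])-.0806*A[:,2]
    P=cloud(f);return (P-o)@A,P
def lumpmap(f):
    """ascii height map (mm) over scoop footprint"""
    Q,_=scoopcloud(f);q=Q[np.isfinite(Q[...,2])]
    for x in range(-80,75,10):
        print("%4d"%x,*["%4s"%(lambda k:"" if len(k)==0 else int(np.percentile(k,80)*1000))(q[(abs(q[:,0]*1e3-x)<5)&(abs(q[:,1]*1e3-y)<5)][:,2]) for y in range(-70,71,10)])
E
python3 - <<'E'
from h import *
f=grab("wrist");lumpmap(f)
E
```

```text
-80  -80  -80  -80  -80  -80  -80  -79  -79  -79  -80  -80  -80  -80  -78  -77
 -70  -87  -88  -88  -87  -87  -88  -87  -87  -87  -87  -87  -87  -88  -71  -67
 -60  -98  -82  -81  -86  -84 -100 -100 -100 -100  -82  -79 -100 -100  -63  -60
 -50  -71  -77  -76  -77  -77  -85 -113  -74  -72  -74  -73 -110 -113  -56  -52
 -40  -72  -78   -7   -7   -7   -7   98  101  100   -6   -6   -6   -6  -49  -43
 -30  -55        -4   14   29   30  102  103  102   33   37   21   17   -5  -36
 -20  -45        35   33   36  164  166  105  165  165   40   36   38   34  -28
 -10  -33  161  161  155  137  132  155  161  158  133  135  153  161  161  -23
   0  -23        22  154  136   34  119  109  118   36  136  153   35   22     
  10  -11        37  142  140   20  117  111  117   32  138  142  134   39   -3
  20   -5        40    4    4    4  112  113  112    4    4    5   36   42    4
  30    1        42    6    6    5  112  113  113         6    6   38   44   13
  40   10        41    8                                       8   38   45   19
  50   16        24    9                                       9   23   27   25
  60    1        15                                 52             15          
  70   -7                                           51
```

```bash
python3 - <<'E'
from h import *
M=Rt(manip.state()).as_matrix();p=-np.degrees(np.arcsin(-M[2,2]))*-1
xs=-M[:,2];pt=np.degrees(np.arcsin(xs[2]));yw=np.degrees(np.arctan2(xs[1],xs[0]));print("pitch",pt,"yaw",yw)
s=manip.state();g=np.array(s["tool_pos"])-PZ*M[:,1]
y2=-15;d=np.array([np.cos(np.radians(y2)),np.sin(np.radians(y2))]);t=np.array([.566,-.25])+.02*d
plan([(tuple(g+[0,0,.15]),yw,pt),((t[0],t[1],.30),yw,pt),((t[0],t[1],.30),y2,pt),((t[0],t[1],.255),y2,pt),((t[0],t[1],.255),y2,0),((t[0],t[1],.25),y2,40)],1)
E
```

```text
pitch -39.016514635357574 yaw 12.406981906371634
t 12.65 tcp [0.5479 0.2758 0.1373] grasp [0.5594 0.2783 0.1518] Rx [-0.22  0.98 -0.  ] w 0.225 F [-0.3  0.1 -4.3]
 shift [-0.   -4.66  3.78] turn [ 0.   -0.   -0.01] sgn 1
 shift [-21.06   2.3    2.73] turn [0. 0. 0.] sgn 1
 shift [ 0.22 -0.03 -0.04] turn [ 0.    4.26 -3.45] sgn 1
 shift [-0.    1.4  -1.13] turn [0. 0. 0.] sgn 1
 shift [ 0.   -0.17 -0.47] turn [-7.8  0.  -0. ] sgn 1
 shift [ 0.    0.03 -0.48] turn [-8. -0. -0.] sgn 1
```

Request:
{"name": "drive_tool", "arguments": {"motion": [[[0,-0.2,0.16],[0,0,0],1],[[0,-0.4,0.33],[0,0,0],1],[[0,-0.6,0.49],[0,0,0],1],[[0,-0.6,0.49],[0,0,0],1],[[0,-0.6,0.49],[0,0,0],1],[[0,-0.6,0.49],[0,0,0],1],[[0,-0.6,0.49],[0,0,0],1],[[0,-0.5,0.4],[0,0,0],1],[[0,-0.4,0.33],[0,0,0],1],[[0,-0.16,0.13],[0,0,0],1],[[0,0,0],[0,0,0],1]]}}

```text
time: 13.75
tool_pos: [0.5478, 0.2761, 0.2882]
tool_rot: [0.565, -0.27, -0.336, 0.703]
contact_force: [0.4, 0.5, -4.9]
gripper_width: 0.223
```

```bash
python3 - <<'E'
from h import *
inT();plan([])
f=grab("wrist");lumpmap(f);cv2.imwrite("pics/w8.png",f["img"])
f=grab("top");P=cloud(f);X=(P[...,:2]-c)@np.stack([u,v],1);z=P[...,2];q=np.dstack([X,z])[(abs(X[...,0])<.2)&(abs(X[...,1])<.09)]
for x in range(-165,0,12):print("%4d"%x,*["%4s"%(lambda k:"" if len(k)==0 else int(np.median(k)*1000))(q[(abs(q[:,0]*1e3-x)<6)&(abs(q[:,1]*1e3-y)<6)][:,2]) for y in range(-72,75,12)])
cv2.imwrite("pics/t8.png",f["img"])
E
```

```text
grasp in tray 0.0145 0.0066 0.3027
t 13.75 tcp [0.5478 0.2761 0.2882] grasp [0.5593 0.2786 0.3027] Rx [-0.21  0.98  0.  ] w 0.223 F [ 0.4  0.5 -4.9]
 -80 -351 -351 -351 -351 -351 -351 -351 -351 -351 -351 -351 -351 -351 -351 -351
 -70 -342 -343 -344 -343 -343 -343 -343 -343 -343 -343 -343 -343 -343 -343 -343
 -60 -335 -335 -335 -335 -335 -335 -335 -335 -335 -335 -335 -335 -335 -335 -335
 -50 -327 -327 -327 -327 -327 -327 -327 -327 -327 -327 -327 -327 -327 -327 -327
 -40 -318 -319   -5   -5   -5   -5  101  102  102   -5   -5   -5   -5   -6 -318
 -30 -310 -310   -3   -3   -3   -3  103  104  104   -3   -3   -3   -3   -4 -311
 -20 -302 -302   10   -1   14  166  167  106  167  167   -1   -1    0   -1 -303
 -10 -298  162  162  156  138  132  156  163  159  134  137  155  162  162 -298
   0             24  154  138   41  120  110  119    2  137  154   19   24     
  10             39  144  141   38  118  112  118   36  139  143   39   41     
  20             43   35   39   36  114  114  114    6   36   46   43   44     
  30             43    8    6       113  115  114             49   47  
[... 593 characters left out ...]
               
-117  559  583  593  598  600  599  594  584  576                    
-105  548  577  588  595  596  596  592  583  569                    
 -93  540  572  584  591  593  593  589  581  566                    
 -81   65  567  580  585  589  590  585  578  562                    
 -69   57  560  575  581  585  587  584  578  566                    
 -57   32  554  571  578  251  583  582  576  565  552               
 -45   31  549  564  261  577  580  579  573  564  550               
 -33   36  545  561  569  575  577  576  569  560  547               
 -21   35  540  555  566  570  574  573  567  558  546               
  -9   40  533  549  563  566  570  570  565  556  543
```

The lumps slid safely to the back during the lift, and all four are still carried. On to the pan.

Request:
{"name": "drive_tool", "arguments": {"motion": [[[-0.3,0.03,0.04],[0,0,0],1],[[-0.6,0.07,0.08],[0,0,0],1],[[-0.9,0.1,0.12],[0,0,0],1],[[-0.95,0.1,0.12],[0,0,0],1],[[-0.95,0.1,0.12],[0,0,0],1],[[-0.95,0.1,0.12],[0,0,0],1],[[-0.95,0.1,0.12],[0,0,0],1],[[-0.95,0.1,0.12],[0,0,0],1],[[-0.95,0.1,0.12],[0,0,0],1],[[-0.95,0.1,0.12],[0,0,0],1],[[-0.95,0.1,0.12],[0,0,0],1],[[-0.95,0.1,0.12],[0,0,0],1]]}}

```text
time: 15.05
tool_pos: [0.5606, 0.012, 0.2865]
tool_rot: [0.566, -0.269, -0.335, 0.703]
contact_force: [0.2, 0.1, -4.2]
gripper_width: 0.222
```

Request:
{"name": "drive_tool", "arguments": {"motion": [[[-0.95,0.1,0.12],[0,0,0],1],[[-0.95,0.1,0.12],[0,0,0],1],[[-0.95,0.1,0.12],[0,0,0],1],[[-0.95,0.1,0.12],[0,0,0],1],[[-0.95,0.1,0.12],[0,0,0],1],[[-0.95,0.1,0.12],[0,0,0],1],[[-0.95,0.1,0.12],[0,0,0],1],[[-0.95,0.1,0.12],[0,0,0],1],[[-0.95,0.1,0.12],[0,0,0],1],[[-0.9,0.1,0.12],[0,0,0],1],[[-0.5,0.1,0.12],[0,0,0],1],[[-0.3,0.1,0.12],[0,0,0],1]]}}

```text
time: 16.25
tool_pos: [0.5695, -0.2476, 0.2857]
tool_rot: [0.567, -0.269, -0.335, 0.703]
contact_force: [-0.3, 0.2, -4.7]
gripper_width: 0.222
```

Request:
{"name": "drive_tool", "arguments": {"motion": [[[0,0,0],[0,0.3,-0.24],1],[[0,0,0],[0,0.6,-0.48],1],[[0,0,0],[0,0.6,-0.48],1],[[0,0,0],[0,0.6,-0.48],1],[[0,0,0],[0,0.6,-0.48],1],[[0,0,0],[0,0.6,-0.48],1],[[0,0,0],[0,0.6,-0.48],1],[[0,0,0],[0,0.35,-0.28],1],[[0,0,0],[0,0,0],1]]}}

```text
time: 17.15
tool_pos: [0.5703, -0.2462, 0.2862]
tool_rot: [0.715, -0.342, -0.262, 0.551]
contact_force: [0.3, 0.5, -4.5]
gripper_width: 0.22
```

```bash
python3 - <<'E'
from h import *
y2=-15;d=np.array([np.cos(np.radians(y2)),np.sin(np.radians(y2))]);t=np.array([.566,-.25])+.02*d
plan([((t[0],t[1],.255),y2,-39),((t[0],t[1],.255),y2,0),((t[0],t[1],.25),y2,40)],1)
print(manip.state()["joint_pos"].round(2))
E
```

```text
t 17.15 tcp [ 0.5703 -0.2462  0.2862] grasp [ 0.5817 -0.2492  0.3007] Rx [ 0.26  0.97 -0.  ] w 0.22 F [ 0.3  0.5 -4.5]
 shift [-0.19  1.3  -1.31] turn [ 0.    0.   -0.04] sgn 1
 shift [-0.   -0.17 -0.47] turn [-7.8  0.  -0. ] sgn 1
 shift [ 0.    0.03 -0.48] turn [-8. -0. -0.] sgn 1
[-0.47  0.45  1.16 -0.16  2.2  -1.83]
```

Request:
{"name": "drive_tool", "arguments": {"motion": [[[-0.05,0.2,-0.2],[0,0,0],1],[[-0.05,0.4,-0.4],[0,0,0],1],[[-0.05,0.4,-0.4],[0,0,0],1],[[-0.04,0.3,-0.3],[0,0,0],1],[[0,-0.02,-0.06],[-0.97,0,0],1],[[0,-0.02,-0.06],[-0.97,0,0],1],[[0,-0.02,-0.06],[-0.97,0,0],1],[[0,-0.02,-0.06],[-0.97,0,0],1],[[0,-0.02,-0.06],[-0.97,0,0],1],[[0,-0.02,-0.06],[-0.97,0,0],1],[[0,-0.02,-0.06],[-0.97,0,0],1],[[0,-0.02,-0.06],[-0.97,0,0],1]]}}

```text
time: 18.35
tool_pos: [0.5848, -0.2549, 0.2384]
tool_rot: [0.561, -0.56, -0.43, 0.433]
contact_force: [-0.4, -0.8, -4.5]
gripper_width: 0.222
```

Request:
{"name": "drive_tool", "arguments": {"motion": [[[0,0,-0.06],[-0.9,0,0],1],[[0,0,-0.06],[-0.9,0,0],1],[[0,0,-0.06],[-0.7,0,0],1],[[0,0,-0.06],[-0.5,0,0],1],[[0,0,0],[0,0,0],1],[[0,0,0],[0,0,0],1],[[0,0,0],[0,0,0],1]]}}

```text
time: 19.05
tool_pos: [0.5915, -0.2569, 0.24]
tool_rot: [-0.483, 0.628, 0.483, -0.373]
contact_force: [0.3, -0.0, -3.6]
gripper_width: 0.222
```

Request:
{"name": "drive_tool", "arguments": {"motion": [[[0,0,-0.06],[-0.7,0,0],1],[[0,0,-0.06],[-0.7,0,0],1],[[0,0,0],[0,0,0],1],[[0,0,0],[0,0,0],1],[[0,0,0],[0,0,0],1]]}}

```text
time: 19.55
tool_pos: [0.5948, -0.2579, 0.2419]
tool_rot: [-0.443, 0.657, 0.505, -0.343]
contact_force: [0.3, 0.0, -2.6]
gripper_width: 0.221
```

```bash
python3 - <<'E'
from h import *
plan([]);print(manip.state()["joint_pos"].round(2),np.degrees(np.arcsin(-Rt(manip.state()).as_matrix()[2,2])))
E
```

```text
t 19.55 tcp [ 0.5948 -0.2579  0.2419] grasp [ 0.5881 -0.2561  0.2592] Rx [ 0.26  0.97 -0.  ] w 0.221 F [ 0.3  0.  -2.6]
[-0.57 -0.13  1.81  0.13  1.1  -1.92] 21.82802616961152
```

Request:
{"name": "drive_tool", "arguments": {"motion": [[[0,0,-0.06],[-0.9,0,0],1],[[0,0,-0.06],[-0.9,0,0],1],[[0,0,0],[-0.9,0,0],1],[[0,0,0],[0,0,0],1],[[0,0,0],[0,0,0],1]]}}

```text
time: 20.05
tool_pos: [0.597, -0.2584, 0.2426]
tool_rot: [-0.364, 0.704, 0.541, -0.282]
contact_force: [-0.2, 0.0, -2.5]
gripper_width: 0.223
```

```bash
python3 - <<'E'
from h import *
plan([])
f=grab("wrist");lumpmap(f);cv2.imwrite("pics/w9.png",f["img"])
E
```

```text
t 20.05 tcp [ 0.597  -0.2584  0.2426] grasp [ 0.5866 -0.2556  0.2578] Rx [ 0.26  0.97 -0.  ] w 0.223 F [-0.2  0.  -2.5]
 -80  -55  -55  -55  -55  -55  -55  -55  -55  -16  -13  -12  -10  -56  -55  -55
 -70  -62  -63  -62  -62  -62  -62  -61  -62  -62  -62  -62  -62  -62  -62  -62
 -60  -63  -69  -69  -69  -69  -69  -69  -69  -69  -69  -69  -69  -69  -69  -63
 -50  -55  -67  -73   -9   -9   -9   -9   -8   -9   -9   -9   -9   -9  -68  -56
 -40  -50  -62   -6   -6   -6   -6  100  101  100   -6   -6   -6   -6  -60  -50
 -30  -53        -4   -4   -4   -4  102  103  102   -4   -4   -4   -4   -4  -53
 -20             15   -2   -2  165  165  105  165  165   -2   -2   11   19     
 -10       160  161  155  137  132  154  161  157  132  135  153  160  160     
   0             20  152  136    1  120  109  117    1  136  151   18   22     
  10             35  142  139    2  116  111  116    2  138  142   39   40     
  20             40    4    4    4  112  113  112    4    4    4   37   42     
  30             41    6    6       109  113  111         5    6   39   44     
  40             38    8                                       8   36   45     
  50             20    9                                       9   20          
  60             13                                                13          
  70
```

View pics/w9.png

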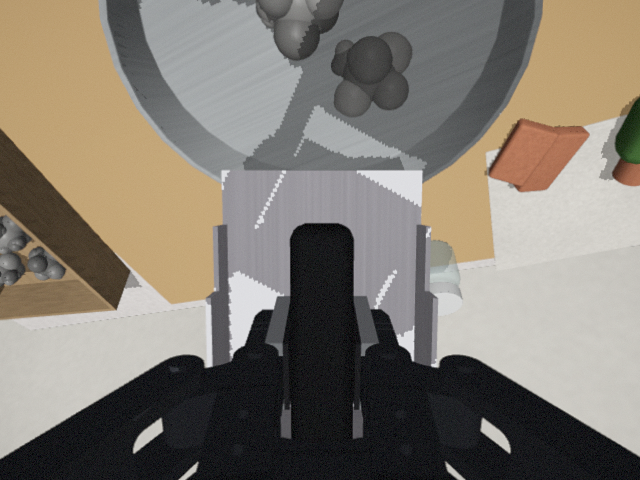

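The scoop is empty (floor visible, nothing on it); two lumps are visible in the pan at (300,20) and (372,72), the others beyond the frame.

```bash
python3 - <<'E'
from h import *
M=Rt(manip.state()).as_matrix();pt=np.degrees(np.arcsin(-M[2,2]));print(pt)
plan([((.587,-.256,.30),-15,pt),((.587,-.256,.30),-15,-10),((.552,-.022,.25),-15,-10),((.552,-.022,.112),-15,-10)],1)
E
```

```text
35.30819297939813
t 20.1 tcp [ 0.5975 -0.2587  0.2433] grasp [ 0.587  -0.2559  0.2585] Rx [ 0.26  0.97 -0.  ] w 0.223 F [ 0.3 -0.7 -3. ]
 shift [-0.01 -1.35 -0.96] turn [ 0.    0.05 -0.01] sgn 1
 shift [-0.   -0.22  0.53] turn [9.06 0.   0.  ] sgn 1
 shift [8.68 2.63 3.37] turn [0. 0. 0.] sgn 1
 shift [ 0.    5.44 -0.96] turn [0. 0. 0.] sgn 1
```

Request:
{"name": "drive_tool", "arguments": {"motion": [[[0,-0.7,-0.5],[0,0,0],1],[[0,-0.7,-0.5],[0,0,0],1],[[0,-0.02,0.05],[0.9,0,0],1],[[0,-0.02,0.05],[0.9,0,0],1],[[0,-0.02,0.05],[0.9,0,0],1],[[0,-0.02,0.05],[0.9,0,0],1],[[0,-0.02,0.05],[0.9,0,0],1],[[0,-0.02,0.05],[0.9,0,0],1],[[0,-0.02,0.05],[0.9,0,0],1],[[0,-0.02,0.05],[0.9,0,0],1],[[0,-0.02,0.05],[0.9,0,0],1],[[0,-0.02,0.05],[0.95,0,0],1]]}}

```text
time: 21.3
tool_pos: [0.586, -0.2555, 0.2883]
tool_rot: [0.606, -0.511, -0.391, 0.468]
contact_force: [-1.2, 0.6, -2.2]
gripper_width: 0.222
```

Request:
{"name": "drive_tool", "arguments": {"motion": [[[0.87,0.0,0.1],[0,0,0],1],[[0.87,0.0,0.1],[0,0,0],1],[[0.87,0,0.2],[0,0,0],1],[[0.87,0,0.3],[0,0,0],1],[[0.87,0,0.4],[0,0,0],1],[[0.87,0.1,0.5],[0,0,0],1],[[0.87,0.5,0.5],[0,0,0],1],[[0.87,0.6,0.5],[0,0,0],1],[[0.87,0.7,0.4],[0,0,0],1],[[0.85,0.7,0.37],[0,0,0],1],[[0,0,0],[0,0,0],1]]}}

```text
time: 22.4
tool_pos: [0.5485, -0.0186, 0.2351]
tool_rot: [0.606, -0.509, -0.392, 0.469]
contact_force: [0.2, -0.1, -2.4]
gripper_width: 0.223
```

```bash
cat > pan.py <<'E'
from h import *
f=grab("top");P=cloud(f);cv2.imwrite("pics/t%d.png"%int(manip.state()["time"]*10),f["img"])
q=P[np.isfinite(P[...,2])]
for n,cx,cy,x0 in(("pan",.566,-.25,0),):
  for x in range(-105,106,15):print("%4d"%x,*["%4s"%(lambda k:"" if len(k)==0 else int(np.median(k)*1000))(q[(abs((q[:,0]-cx)*1e3-x)<7)&(abs((q[:,1]-cy)*1e3-y)<7)][:,2]) for y in range(-105,106,15)])
E
python3 - <<'E'
from h import *
plan([((.552,-.022,.112),-15,-10)],1)
import pan
E
```

```text
t 22.4 tcp [ 0.5485 -0.0186  0.2351] grasp [ 0.5516 -0.0194  0.2535] Rx [ 0.25  0.97 -0.  ] w 0.223 F [ 0.2 -0.1 -2.4]
 shift [-0.08  5.57 -1.03] turn [-0.02  0.07 -0.04] sgn 1
-105    1   34   35   34   35   35   61   62   62   62   63   62   42    1    0
 -90    4   54   60   61  107   95   86   86   86   86   66   63   57    1    1
 -75   62   62  105   98  111  119   87   84   85   87  101   85   61    1    1
 -60   61  107   95   85  123  119  105   85   85  121  120  111   85    8    1
 -45   62  102   86   85   88  113  111  106   89  116  120   99   86   28    0
 -30  113   89   86   86   86   86  119  120  116   87   88   86   85   40    2
 -15  107   86   84   85   85   86  120  120   88   85   85   85   85   85    3
   0  105   86   85   86   85   85   86   85   87  109   86   85   85   85    3
  15  107   86   85   86   86   86   86   86  117  118  102   86   85   85   11
  30  112   90   86   86   86   85   87   88  118  121   87   86   86   87   36
  45  109  100   86   87   85   86   86   86   85   86   86   85   86   87   40
  60       112   90   86   85   86   86   86   86   85   86   85   87   67   57
  75            108   89   85   86   85   85   86   85   85   87  111   62   60
  90    2            109   97   87   86   86   87   86   94  102   62   62   62
 105    2    3   63   62  112  111  106  101  105  112  113   56    3    2    3
```

Four separate lumps show in the pan depth map (heights about 120 mm). Standing the scoop down.

Request:
{"name": "drive_tool", "arguments": {"motion": [[[0,0.9,-0.17],[0,0,0],1],[[0,0.9,-0.17],[0,0,0],1],[[0,0.9,-0.17],[0,0,0],1],[[0,0.9,-0.17],[0,0,0],1],[[0,0.9,-0.17],[0,0,0],1],[[0,0.8,-0.15],[0,0,0],1],[[0,0.2,-0.04],[0,0,0],1],[[0,0,0],[0,0,0],1]]}}

```text
time: 23.25
tool_pos: [0.5515, -0.0227, 0.0972]
tool_rot: [0.606, -0.511, -0.391, 0.468]
contact_force: [0.3, -0.0, -2.1]
gripper_width: 0.223
```

Request:
{"name": "drive_tool", "arguments": {"motion": [[[0,0.1,-0.02],[0,0,0],1],[[0,0,0],[0,0,0],1]]}}

```text
time: 23.45
tool_pos: [0.552, -0.0224, 0.0958]
tool_rot: [0.605, -0.511, -0.392, 0.467]
contact_force: [-1.3, 0.2, -2.2]
gripper_width: 0.226
```

Request:
{"name": "drive_tool", "arguments": {"motion": [[[0,0.1,-0.02],[0,0,0],1],[[0,0,0],[0,0,0],1]]}}

```text
time: 23.65
tool_pos: [0.551, -0.0221, 0.0922]
tool_rot: [0.606, -0.511, -0.392, 0.468]
contact_force: [-0.4, 0.2, -1.7]
gripper_width: 0.223
```

Request:
{"name": "drive_tool", "arguments": {"motion": [[[0,0.15,-0.03],[0,0,0],1],[[0,0.15,-0.03],[0,0,0],1],[[0,0,0],[0,0,0],1]]}}

```text
time: 23.95
tool_pos: [0.5504, -0.0221, 0.0833]
tool_rot: [0.606, -0.51, -0.391, 0.468]
contact_force: [-0.0, -0.0, -3.6]
gripper_width: 0.223
```

Request:
{"name": "drive_tool", "arguments": {"motion": [[[0,0.08,-0.02],[0,0,0],1],[[0,0,0],[0,0,0],1]]}}

```text
time: 24.15
tool_pos: [0.5511, -0.0222, 0.0819]
tool_rot: [0.606, -0.51, -0.392, 0.468]
contact_force: [0.1, -0.3, -2.8]
gripper_width: 0.225
```

Request:
{"name": "drive_tool", "arguments": {"motion": [[[0,0.06,-0.01],[0,0,0],1],[[0,0,0],[0,0,0],1]]}}

```text
time: 24.35
tool_pos: [0.5516, -0.0224, 0.0815]
tool_rot: [0.606, -0.511, -0.392, 0.468]
contact_force: [-0.7, -0.5, 1.9]
gripper_width: 0.221
```

Request:
{"name": "drive_tool", "arguments": {"motion": [[[0,0.06,-0.01],[0,0,0],1],[[0,0,0],[0,0,0],0.5],[[0,0,0],[0,0,0],0],[[0,0,0],[0,0,0],-1],[[0,0,0],[0,0,0],-1],[[0,0,0],[0,0,0],-1],[[0,0,0],[0,0,0],-1],[[0,-0.5,0.1],[0,0,0],-1],[[0,-0.9,0.16],[0,0,0],-1],[[0,-0.9,0.16],[0,0,0],-1],[[0,-0.9,0.16],[0,0,0],-1],[[0,-0.9,0.16],[0,0,0],-1]]}}

```text
time: 25.55
tool_pos: [0.5508, -0.0218, 0.1853]
tool_rot: [0.606, -0.511, -0.392, 0.467]
contact_force: [-0.8, 0.5, 0.7]
gripper_width: 1.001
```

```bash
python3 - <<'E'
from h import *
plan([((.54,-.02,.25),-15,-10),((.54,-.02,.25),11.3,0),((.405,-.24,.25),11.3,0),((.405,-.24,.25),11.3,0)],1)
f=grab("wrist");P=cloud(f);im=f["img"]
m=(P[...,2]>.1)&(P[...,2]<.116)&(im.max(2)<90)&(abs(P[...,0]-.56)<.09)&(abs(P[...,1]+.02)<.06)
q=P[m];r=cv2.minAreaRect(q[:,:2].astype(np.float32));print(len(q),np.percentile(q[:,2],[2,50,98]).round(4),r)
m=(im.min(2)>100)&(abs(P[...,0]-.5)<.06)&(abs(P[...,1]+.01)<.06)&(P[...,2]<.03);q=P[m];A=np.c_[q[:,:2],np.ones(len(q))];print("floor plane",np.linalg.lstsq(A,q[:,2],rcond=None)[0],np.median(q[:,2]),len(q))
E
```

```text
t 25.55 tcp [ 0.5508 -0.0218  0.1853] grasp [ 0.5539 -0.0226  0.2038] Rx [ 0.26  0.97 -0.  ] w 1.001 F [-0.8  0.5  0.7]
 shift [-0.05 -1.73  0.87] turn [ 0.03  0.03 -0.04] sgn 1
 shift [ 0.   -0.01 -0.13] turn [-1.96 -5.25  0.46] sgn 1
 shift [-7.57  0.    7.02] turn [0. 0. 0.] sgn 1
 shift [0. 0. 0.] turn [0. 0. 0.] sgn 1
6861 [0.1048 0.1081 0.1096] ((0.5736494064331055, -0.027665965259075165), (0.019702790305018425, 0.11599027365446091), 75.38480377197266)
floor plane [ 0.0120685   0.00051025 -0.00393273] 0.001967315212600823 10138
```

The scoop stands flat: floor plane level within 0.7°, handle top at 109 mm. Now the lever.

Request:
{"name": "drive_tool", "arguments": {"motion": [[[0,-0.9,0.4],[0,0,0],-1],[[0,-0.8,0.4],[0,0,0],-1],[[0,0,0],[-0.33,-0.88,0.08],-1],[[0,0,0],[-0.33,-0.88,0.08],-1],[[0,0,0],[-0.33,-0.88,0.08],-1],[[0,0,0],[-0.33,-0.88,0.08],-1],[[0,0,0],[-0.33,-0.88,0.08],-1],[[0,0,0],[-0.33,-0.88,0.08],-1],[[-0.9,0,0.8],[0,0,0],-1],[[-0.9,0,0.8],[0,0,0],-1],[[-0.9,0,0.8],[0,0,0],-1],[[-0.9,0,0.8],[0,0,0],-1]]}}

```text
time: 26.8
tool_pos: [0.4779, -0.1236, 0.2296]
tool_rot: [0.445, -0.448, -0.548, 0.549]
contact_force: [0.7, 0.1, -0.4]
gripper_width: 0.996
```

Request:
{"name": "drive_tool", "arguments": {"motion": [[[-0.95,0,0.8],[0,0,0],-1],[[-0.95,0,0.8],[0,0,0],-1],[[-0.95,0,0.6],[0,0,0],-1],[[-0.95,0,0.2],[0,0,0],-1],[[0,0,0],[0,0,0],-1]]}}

```text
time: 27.3
tool_pos: [0.4386, -0.2301, 0.23]
tool_rot: [0.446, -0.45, -0.546, 0.548]
contact_force: [0.8, 0.0, 0.2]
gripper_width: 1.0
```

```bash
python3 - <<'E'
from h import *
plan([((.405,-.24,.25),11.3,0)],1)
f=grab("wrist");P=cloud(f);im=f["img"];np.savez("w10.npz",P=P,img=im)
z=P[...,2]
m=(z>.115)&(z<.15)&(im.max(2)<45)&(np.hypot(P[...,0]-.405,P[...,1]+.24)<.035)
q=P[m];print(len(q),q.min(0).round(4),q.max(0).round(4),np.median(q,0).round(4))
n,l,st,ce=cv2.connectedComponentsWithStats(m.astype(np.uint8))
for i in range(1,n):
    if st[i,4]>60:
        q=P[l==i];A=np.c_[2*q,np.ones(len(q))];s=np.linalg.lstsq(A,(q**2).sum(1),rcond=None)[0];print(st[i],ce[i].round(),"sphere",s[:3].round(4),np.sqrt(s[3]+(s[:3]**2).sum()).round(4),q[:,2].max())
T=f["world_from_camera"];pc=np.linalg.inv(T)@np.array([.409,-.28,.1,1]);K=f["camera_matrix"];print((K@(pc[:3]/pc[2])))
cv2.imwrite("pics/w10.png",im)
E
```

```text
t 27.3 tcp [ 0.4386 -0.2301  0.23  ] grasp [ 0.4385 -0.23    0.2487] Rx [-0.2   0.98 -0.01] w 1.0 F [0.8 0.  0.2]
 shift [-0.12 -0.05  1.39] turn [ 0.02  0.03 -0.07] sgn 1
1384 [ 0.3897 -0.2478  0.127 ] [ 0.4136 -0.223   0.1406] [ 0.401  -0.2357  0.1357]
[ 304  161   43   43 1384] [325. 182.] sphere [ 0.4023 -0.2351  0.127 ] 0.0124 0.1405722002219181
[255.09776749 172.87332597   1.        ]
```

View pics/w10.png

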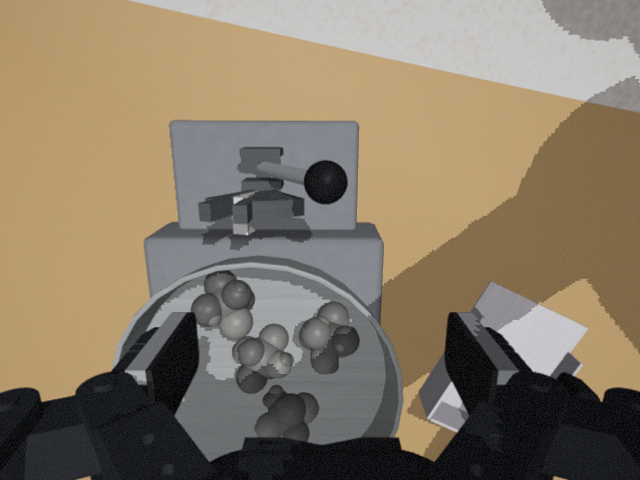

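The knob is at (326,182), the white stripe between teeth at (243,215), and four lumps lie in the pan.

```bash
python3 - <<'E'
from h import *
d=np.load("w10.npz");P=d["P"];im=d["img"]
ya=np.radians(11.3);ex=np.array([np.cos(ya),np.sin(ya),0]);ey=np.array([-ex[1],ex[0],0])
pv=np.array([.411,-.282,.045])
def S(q):
    w=q-pv;return np.stack([w@ex,w@ey,w[...,2]],-1)
Q=S(P)*1e3
for n,u0,u1,v0,v1 in(("stripe",238,250,196,232),):
    m=(im[v0:v1,u0:u1].min(2)>110)&(Q[v0:v1,u0:u1,2]>30);q=Q[v0:v1,u0:u1][m];print(n,len(q),q.min(0),np.median(q,0),q.max(0),"lean",np.arctan2(np.median(q[:,1]),np.median(q[:,2])))
m=np.zeros(Q.shape[:2],bool);m[185:225,195:310]=1;m&=(Q[...,2]>25)
for y in range(-60,55,5):
    k=Q[m&(abs(Q[...,1]-y)<2.5)]
    if len(k):print(y,"x",k[:,0].min().round(),k[:,0].max().round(),"zmax",k[:,2].max().round())
yk=11.3
k=pv+.095*(np.sin(.53)*ey+np.cos(.53)*np.array([0,0,1]));print("knob",k)
pts=[]
for lean in(.53,.2,-.05,-.25):
    kk=pv+.095*(np.sin(lean)*ey+np.cos(lean)*np.array([0,0,1]));pts.append((tuple(kk+[0,0,PZ-.007]),yk,0))
plan([(pts[0][0][:2]+(.19,),yk,0)]+pts,1)
E
```

```text
stripe 116 [ 16.43722996 -13.51656893  36.01582342] [ 36.42989619 -10.256421    43.2101195 ] [40.66265341 -2.08296145 71.15436331] lean -0.23304874026348504
-35 x 17.0 29.0 zmax 64.0
-30 x 17.0 29.0 zmax 67.0
-25 x 16.0 29.0 zmax 67.0
-20 x 16.0 29.0 zmax 60.0
-15 x 17.0 36.0 zmax 49.0
-10 x 16.0 35.0 zmax 71.0
-5 x 16.0 39.0 zmax 72.0
0 x 17.0 40.0 zmax 72.0
5 x 16.0 28.0 zmax 57.0
10 x 16.0 29.0 zmax 56.0
15 x 17.0 29.0 zmax 56.0
20 x 17.0 29.0 zmax 54.0
25 x 16.0 29.0 zmax 52.0
30 x 17.0 29.0 zmax 49.0
35 x 1.0 29.0 zmax 89.0
40 x 1.0 8.0 zmax 92.0
knob [ 0.40158956 -0.23490533  0.12696667]
t 27.35 tcp [ 0.4387 -0.2288  0.2298] grasp [ 0.4387 -0.2287  0.2485] Rx [-0.2   0.98 -0.  ] w 1.0 F [ 1.2 -0.1  0.2]
 shift [0.07 2.34 1.51] turn [ 0.02  0.05 -0.06] sgn 1
 shift [ 0.    2.05 -0.  ] turn [0. 0. 0.] sgn 1
 shift [-1.17 -0.45  0.  ] turn [0. 0. 0.] sgn 1
 shift [-0.94 -0.07  0.  ] turn [0. 0. 0.] sgn 1
 shift [-0.75  0.11 -0.  ] turn [0. 0. 0.] sgn 1
```

Request:
{"name": "drive_tool", "arguments": {"motion": [[[0.07,0.3,0.75],[0,0,-0.05],-1],[[0,0.6,0.76],[0,0,0],-1],[[0,0.9,0],[0,0,0],-0.6],[[0,0.9,0],[0,0,0],-0.3],[[0,0.9,0],[0,0,0],-0.1],[[0,0.75,0],[0,0,0],0],[[0,0,0],[0,0,0],0],[[0,0,0],[0,0,0],0]]}}

```text
time: 28.15
tool_pos: [0.402, -0.2333, 0.1209]
tool_rot: [-0.446, 0.447, 0.549, -0.548]
contact_force: [0.1, -0.3, 0.7]
gripper_width: 0.505
```

```bash
python3 - <<'E'
from h import *
plan([((.4016,-.2349,.1387),11.3,0)],1)
E
```

```text
t 28.15 tcp [ 0.402  -0.2333  0.1209] grasp [ 0.402  -0.2333  0.1396] Rx [-0.2   0.98 -0.  ] w 0.505 F [ 0.1 -0.3  0.7]
 shift [-0.06  0.04  0.03] turn [ 0.01  0.08 -0.  ] sgn 1
```

Request:
{"name": "drive_tool", "arguments": {"motion": [[[0,0,0],[0,0,0],1],[[0,0,0],[0,0,0],1],[[0,0,0],[0,0,0],1],[[-0.4,-0.18,0],[0,0,0],1],[[-0.4,-0.15,0],[0,0,0],1],[[-0.4,-0.12,0],[0,0,0],1],[[-0.47,-0.05,0],[0,0,0],1],[[-0.47,-0.02,0],[0,0,0],1],[[-0.4,0.05,0],[0,0,0],1],[[-0.38,0.06,0],[0,0,0],1],[[0,0,0],[0,0,0],1],[[0,0,0],[0,0,0],1]]}}

```text
time: 29.35
tool_pos: [0.4226, -0.3166, 0.1445]
tool_rot: [0.436, -0.458, -0.544, 0.552]
contact_force: [-3.0, -13.3, 30.3]
gripper_width: 0.003
```

```bash
python3 - <<'E'
from h import *
k=np.array([.411,-.282,.045])+.095*np.array([-np.sin(-.25)*.196,np.sin(-.25)*.981,np.cos(.25)]);print(k)
plan([(tuple(k+[0,0,PZ-.007]),11.3,0)],1)
E
```

```text
[ 0.41560666 -0.30505681  0.13704668]
t 29.35 tcp [ 0.4226 -0.3166  0.1445] grasp [ 0.4223 -0.3161  0.1632] Rx [-0.2   0.98 -0.03] w 0.003 F [ -3.  -13.3  30.3]
 shift [0.53 0.56 0.19] turn [ 0.14  0.06 -0.35] sgn 1
```

The jaws slipped off the ball and shut. I lift and re-measure the knob.

Request:
{"name": "drive_tool", "arguments": {"motion": [[[0,-0.6,0],[0,0,0],1],[[0,-0.9,0],[0,0,0],0],[[0,-0.9,0],[0,0,0],-1],[[0.3,-0.9,-0.6],[0,0,0.3],-1],[[0.3,-0.9,-0.6],[0,0,0],-1],[[0,0,0],[0,0,0],-1],[[0,0,0],[0,0,0],-1]]}}

```text
time: 30.05
tool_pos: [0.4426, -0.2841, 0.2356]
tool_rot: [0.439, -0.454, -0.543, 0.554]
contact_force: [-1.2, 0.3, 0.2]
gripper_width: 0.99
```

```bash
cat > knob.py <<'E'
from h import *
ya=np.radians(11.3);ex=np.array([np.cos(ya),np.sin(ya),0]);ey=np.array([-ex[1],ex[0],0]);pv=np.array([.411,-.282,.045])
f=grab("wrist");P=cloud(f);im=f["img"];z=P[...,2];w=P-pv
m=(z>.11)&(z<.155)&(im.max(2)<50)&(abs(w@ex)<.03)&(abs(w@ey)<.09)
n,l,st,ce=cv2.connectedComponentsWithStats(m.astype(np.uint8))
for i in range(1,n):
    if st[i,4]>60:
        q=P[l==i];A=np.c_[2*q,np.ones(len(q))];s=np.linalg.lstsq(A,(q**2).sum(1),rcond=None)[0];k=s[:3];b=k-pv
        print(st[i],"sphere",k.round(4),np.sqrt(s[3]+(k**2).sum()).round(4),"scale",(b@ex).round(4),(b@ey).round(4),"q",(.55-np.arctan2(b@ey,b[2])).round(3))
cv2.imwrite("pics/k%d.png"%int(manip.state()["time"]*10),im)
E
python3 - <<'E'
from h import *
plan([]);import knob
E
```

```text
t 30.05 tcp [ 0.4426 -0.2841  0.2356] grasp [ 0.4425 -0.2836  0.2543] Rx [-0.2   0.98 -0.03] w 0.99 F [-1.2  0.3  0.2]
[ 256  172   43   43 1420] sphere [ 0.4189 -0.318   0.1329] 0.0125 scale 0.0007 -0.0368 q 0.947
```

Lever overshot to q≈0.95. I'll centre open jaws on the notch position, a bit deeper, and close only to the ball's width so the jaws bring it to the notch.

```bash
python3 - <<'E'
from h import *
k=np.array([.41561,-.30506,.13705])
plan([(tuple(k+[0,0,.06]),11.3,0),(tuple(k+[0,0,PZ-.015]),11.3,0)],1)
E
```

```text
t 30.1 tcp [ 0.442  -0.2839  0.2345] grasp [ 0.4419 -0.2835  0.2531] Rx [-0.2   0.98 -0.03] w 1.001 F [ 0.1 -0.3 -1.5]
 shift [-0.56  2.26  1.2 ] turn [-0.    0.07 -0.29] sgn 1
 shift [ 0.    2.25 -0.  ] turn [0. 0. 0.] sgn 1
```

Request:
{"name": "drive_tool", "arguments": {"motion": [[[-0.28,0.4,0.6],[0,0,-0.3],-1],[[-0.28,0.5,0.6],[0,0,0],-1],[[0,0.7,0],[0,0,0],-1],[[0,0.7,0],[0,0,0],-1],[[0,0.7,0],[0,0,0],-1],[[0,0.7,0],[0,0,0],-1],[[0,0.7,0],[0,0,0],-1],[[0,0.1,0],[0,0,0],-1],[[0,0,0],[0,0,0],-1]]}}

```text
time: 31.0
tool_pos: [0.415, -0.3036, 0.1215]
tool_rot: [-0.448, 0.446, 0.548, -0.548]
contact_force: [0.2, -0.2, 0.2]
gripper_width: 0.997
```

```bash
python3 - <<'E'
from h import *
k=np.array([.41561,-.30506,.13705])
plan([(tuple(k+[0,0,PZ-.015]),11.3,0)],1)
E
```

```text
t 31.0 tcp [ 0.415  -0.3036  0.1215] grasp [ 0.415  -0.3036  0.1402] Rx [-0.2   0.98  0.  ] w 0.997 F [ 0.2 -0.2  0.2]
 shift [-0.06 -0.02 -0.01] turn [-0.01  0.06  0.03] sgn 1
```

Request:
{"name": "drive_tool", "arguments": {"motion": [[[-0.06,0,0],[0,0.06,0],-0.4],[[0,0,0],[0,0,0],0],[[0,0,0],[0,0,0],0.2],[[0,0,0],[0,0,0],0.3],[[0,0,0],[0,0,0],0.36],[[0,0,0],[0,0,0],0.4],[[0,0,0],[0,0,0],0.4],[[0,0,0],[0,0,0],0.4]]}}

```text
time: 31.8
tool_pos: [0.4168, -0.3058, 0.1236]
tool_rot: [-0.447, 0.449, 0.547, -0.547]
contact_force: [0.8, -3.0, 1.9]
gripper_width: 0.298
```

```bash
python3 - <<'E'
from h import *
plan([((.4156,-.3051,.1407),11.3,0)],1)
E
```

```text
t 31.8 tcp [ 0.4168 -0.3058  0.1236] grasp [ 0.4168 -0.3058  0.1423] Rx [-0.2   0.98 -0.  ] w 0.298 F [ 0.8 -3.   1.9]
 shift [0.04 0.06 0.04] turn [ 0.02  0.01 -0.01] sgn 1
```

Request:
{"name": "drive_tool", "arguments": {"motion": [[[0,0,0],[0,0,0],0.2],[[0,0,0],[0,0,0],0],[[0,0,0],[0,0,0],-0.5],[[0,0,0],[0,0,0],-1],[[0,0,0],[0,0,0],-1],[[0,-0.8,0],[0,0,0],-1],[[0,-0.8,0],[0,0,0],-1],[[0,-0.9,0],[0,0,0],-1],[[0,-0.9,-0.6],[0,0,0],-1],[[0,-0.9,-0.6],[0,0,0],-1],[[0,0,0],[0,0,0],-1]]}}

```text
time: 32.9
tool_pos: [0.4482, -0.3007, 0.235]
tool_rot: [-0.445, 0.451, 0.548, -0.547]
contact_force: [0.1, -0.8, 0.4]
gripper_width: 1.003
```

```bash
python3 - <<'E'
from h import *
plan([]);import knob
from knob import *
Q=np.stack([w@ex,w@ey,w[...,2]],-1)*1e3
k=Q[(Q[...,0]>14)&(Q[...,0]<32)&(Q[...,2]>40)&(abs(Q[...,1])<45)]
for y in range(-40,40,3):
    t=k[abs(k[:,1]-y)<1.5]
    if len(t):print(y,t[:,2].max().round(1),len(t),end="; ")
E
```

```text
t 32.9 tcp [ 0.4482 -0.3007  0.235 ] grasp [ 0.4481 -0.3006  0.2537] Rx [-0.2   0.98 -0.01] w 1.003 F [ 0.1 -0.8  0.4]
[ 303  168   44   50 1519] sphere [ 0.4178 -0.3049  0.1317] 0.017 scale 0.0022 -0.0238 q 0.818
-40 280.9 617; -37 274.1 687; -34 274.6 739; -31 274.2 732; -28 274.1 698; -25 273.7 646; -22 274.4 675; -19 274.4 698; -16 274.4 741; -13 274.3 747; -10 280.6 816; -7 280.7 664; -4 279.5 710; -1 279.7 815; 2 279.5 1133; 5 279.6 1271; 8 279.3 1361; 11 275.6 972; 14 272.1 789; 17 268.7 2446; 20 265.2 1736; 23 261.4 1554; 26 257.8 721; 29 256.5 1279; 32 257.6 939; 35 267.2 1237; 38 264.4 1732;
```

Request:
{"name": "drive_tool", "arguments": {"motion": [[[0,-0.9,0],[0,0,0],-1],[[0,-0.9,0],[0,0,0],-1],[[0.8,-0.5,0],[0,0,0],-1],[[0.9,0,0],[0,0,0],-1],[[0.9,0,0],[0,0,0],-1],[[0.9,0,0],[0,0,0],-1],[[0.9,0,0],[0,0,0],-1],[[0.9,0,0],[0,0,0],-1],[[0,0,0],[0,0,0],-1],[[0,0,0],[0,0,0],-1]]}}

```text
time: 33.95
tool_pos: [0.4191, -0.1698, 0.2869]
tool_rot: [0.448, -0.448, -0.547, 0.547]
contact_force: [-1.2, -0.5, 0.1]
gripper_width: 1.001
```

```bash
python3 - <<'E'
from h import *
import glob
w=cv2.imread("pics/k329.png") if glob.glob("pics/k329.png") else cv2.imread(sorted(glob.glob("pics/k*.png"))[-1])
A=cv2.resize(w[100:260,160:400],(400,267),interpolation=cv2.INTER_CUBIC)
s=grab("side")["img"];B=cv2.resize(s[150:250,350:450],(400,333)[::1] and (333,333),interpolation=cv2.INTER_CUBIC)
t=grab("top")["img"];C=t[120:345,150:490];C=cv2.resize(C,(400,265))
D=cv2.resize(s,(400,300))
o=np.zeros((600,800,3),np.uint8);o[:267,:400]=A;o[267:600,:333]=B;o[:265,400:]=C;o[280:580,400:]=D
cv2.imwrite("pics/final.png",np.clip(o*1.4,0,255).astype(np.uint8));print(manip.state()["time"])
E
```

```text
34.05
```

```bash
python3 - <<'E'
from h import *
from scipy.optimize import least_squares
ya=np.radians(11.3);ex=np.array([np.cos(ya),np.sin(ya),0]);ey=np.array([-ex[1],ex[0],0]);pv=np.array([.411,-.282,.045])
def ana(P,im,tag):
    w=P-pv;Q=np.stack([w@ex,w@ey,w[...,2]],-1)*1e3
    m=(abs(Q[...,0])<13)&(abs(Q[...,1])<60)&(Q[...,2]>82)&(Q[...,2]<112)&(im.max(2)<60);q=Q[m]
    if len(q)>50:
        r=least_squares(lambda c:np.linalg.norm(q-c,axis=1)-13,[0,np.median(q[:,1]),90],loss="soft_l1").x;print(tag,"knob",r.round(1),len(q),"lean",np.arctan2(r[1],r[2]).round(3),"asin",np.arcsin(r[1]/95).round(3))
    th=np.arctan2(Q[...,1],Q[...,2]);rad=np.hypot(Q[...,1],Q[...,2])
    k=(Q[...,0]>14)&(Q[...,0]<31)&(rad<85)&(rad>40)
    for t in np.arange(-.6,.2,.04):
        s=k&(abs(th-t)<.02)
        if s.sum()>5:print("  %.2f r %.0f bright %d"%(t,np.percentile(rad[s],90),np.percentile(im[s].min(-1),90)),end=";")
    print()
d=np.load("w10.npz");ana(d["P"],d["img"],"before")
for n in("wrist","side","top"):
    f=grab(n);ana(cloud(f),f["img"],n)
P=cloud(f);X=(P[...,:2]-c)@np.stack([u,v],1);z=P[...,2];q=np.dstack([X,z])[(abs(X[...,0])<.2)&(abs(X[...,1])<.09)]
for x in range(-165,100,15):print("%4d"%x,*["%4s"%(lambda k:"" if len(k)==0 else int(np.median(k)*1000))(q[(abs(q[:,0]*1e3-x)<7)&(abs(q[:,1]*1e3-y)<7)][:,2]) for y in range(-75,76,15)])
E
```

```text
before knob [ 0.8 47.7 81.1] 1445 lean 0.532 asin 0.526
  -0.60 r 56 bright 70;  -0.56 r 55 bright 64;  -0.52 r 70 bright 99;  -0.48 r 71 bright 85;  -0.44 r 71 bright 84;  -0.40 r 71 bright 85;  -0.36 r 69 bright 70;  -0.32 r 46 bright 205;  -0.28 r 45 bright 203;  -0.24 r 46 bright 198;  -0.20 r 46 bright 183;  -0.16 r 71 bright 110;  -0.12 r 71 bright 90;  -0.08 r 71 bright 90;  -0.04 r 71 bright 90;  0.00 r 67 bright 88;  0.04 r 56 bright 90;  0.08 r 56 bright 90;  0.12 r 56 bright 90;  0.16 r 56 bright 90;
wrist knob [  0.6 -24.1  91.6] 1118 lean -0.257 asin -0.256
  -0.60 r 56 bright 49;  -0.56 r 54 bright 39;  -0.52 r 71 bright 109;  -0.48 r 71 bright 78;  -0.44 r 72 bright 59;  -0.40 r 71 bright 58;  -0.36 r 69 bright 73;  -0.32 r 53 bright 200;  -0.24 r 45 bright 170;  -0.16 r 71 bright 88;  -0.12 r 71 bright 88;  -0.08 r 71 bright 90;  -0.04 r 71 bright 89;  0.00 r 69 bright 86;  0.04 r 56 bright 89;  0.08 r 56 bright 89;  0.12 r 56 bright 90;  0.16 r 56 bright 89;
side knob [  1.2 -24.8  94. ] 55 lean -0.258 asin -0.264
  -0.40 r 71 bright 75;  -0.12 r 73 bright 79;  -0.04
[... 441 characters left out ...]
   12   11   12   10   10   11   10   58
 -60   21   11   12   10   11   10   10   11   10   11   62
 -45   17   11   10    9   10   11   11   11   10   10   52
 -30   13   11   11   10   11   10   10   10   11   11   56
 -15    8   12   12   12   10   10   11   10   11   11   54
   0   14   10   10   11   11   11   10   11   11   11   50
  15   14   10   10   10   10   10   10   10   11   11   48
  30   22   11   11   10   12   11   12   10   10   10   50
  45   13   10   11   10   10   11   11   12   10   11   53
  60   15   10   12   11   10   11   12   10   11   11   43
  75   32   10   11   10   11   11   11   11   10   11   62
  90   21   13   10   10   10   10   11   11   11   11   63
```

```bash
python3 -c "
from plant import manip
print(manip.job_done(), manip.state()['time'])"
```

```text
the job is handed in; nothing more can be done
the job is handed in; nothing more can be done
```

The job is handed in at about 34 s. Four lumps are in the scale's pan, tipped in while the scale was locked, and the other two are still in the tray. The scoop stands on the bench near where it started, and the lever is in the weigh notch.

**Checks at the end**
- **Lumps:** The depth map and wrist picture, both taken before the lever moved, show four separate lumps in the pan. The last depth map shows two in the tray. None was seen outside them.
- **Scoop:** Its floor is level to within about 0.7° and the handle top is at 109 mm, so it is standing flat.
- **Lever:** The wrist camera puts the knob at a lean of -0.257 rad, which is about 0.81 on the lever's scale. The gap between the teeth runs from about -0.34 to -0.18 rad, so it is centred. The side camera gives -0.26 rad.

**What went wrong or was not confirmed**
- **Lever overshoot:** My first pinch slipped off the knob. The closed fingers pushed on the ball with about 30 N at the wrist and drove the lever past the notch to about 0.95. A second, deeper grasp brought it back.
- **Handle turned in the grip:** The scoop turned about 10° in the fingers while pushing into the lumps. I allowed for this when setting it down.
- **Last picture not seen:** The final composite picture was refused because I had reached the 12-picture limit. The last checks are therefore depth and brightness numbers only.
- **Other finds:** I did not measure the tile, sherd and green lump again. No planned move came near them.

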